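# Clear the drilling station and index the table

## Robot

A 6-joint arm with a two-finger parallel gripper is mounted at the origin on the work surface. World frame = base frame: x ahead of the robot, y to its left, z up, the work surface at z = 0. Lengths are in m, angles in degrees, forces in N, time in s.
With the tool pointing down it reaches from about 0.4 to 0.825 m from the base axis. Payload 7 kg.
Tool frame: the origin (TCP) lies on the centre line of the jaws, within the pads' length; the fingertips stand 19 mm ahead of it and the grasp point (between the pads) is the TCP (r.tips_ahead is the distance from the TCP to the fingertips, in m); z points along the fingers, y is the line along which they close (so a half turn about z gives the same grasp; the last joint's range is limited). The gripper opens to 88 mm and grips with 3 to 60 N. Pads are 19 mm wide; open, the fingers measure 130 mm over their backs; the gripper's body (78 mm by 193 mm) begins 47 mm behind the grasp point.
Start: joints at [85.606, 20.546, 0.682, 0, -70.136, -16.507], TCP at [0.241, 0.631, 0.246] pointing down, gripper open.
Joint ranges: [-176.03, 176.03], [-82.01, 121.73], [-58.28, 71.71], [-173.87, 95.51], [-174.79, -0.11], [-173.66, 173.66]. Speed limits (degrees/s): [136.94, 136.94, 172.46, 180, 180, 180].

## Interface

Orientations are given as [roll, pitch, yaw] about the fixed x, y, z axes, in that order (R = Rz(yaw) Ry(pitch) Rx(roll)).
In Python, from plant import r, viewer, close_job gives the robot as it stands. The module is installed in compiled form; this text tells all that it offers.
- The arm moves only by the tool arm_command, never from a script. Its arguments are lists of equal length, an entry for each row: "travel": the shift along the world's x, y, z scaled (see below), a list of three; "delta_rot": the turn, a rotation vector about the world's x, y, z scaled (see below), a list of three. In form: {"travel": [[dx, dy, dz], ...], "delta_rot": [[rx, ry, rz], ...]}. A call has 1 to 20 rows; each row is the pose to reach, as a shift and turn from the pose commanded when the call began; what a row does not reach only later rows make up. The controller multiplies each number of a shift by 0.5 m and each number of a turn by 90 degrees. A row lasts 1/8 s, in which the tool goes at most 62.5 mm and 10.7 degrees, less where a joint would pass 70% of its speed; a pose out of reach is approached as far as the arm can. A call with a number of a shift or a turn outside -1 to 1 is refused whole. A call with a gripper value outside its range is refused whole. "grip" is the opening, from 0 (shut) to 1 (fully open), set as the call begins (left out, the last holds). The fingers move at their own pace and stop on an object; "newtons" is the grip in N (left out, the last holds). Time passes only in rows, so rows that repeat a pose let the fingers close. It gives the time, the measured TCP pose, the force, the opening and the grip force at its end, in the units of the state.
- r.get_state(): the state, without advancing time (a new reading comes with each control period).
- viewer.capture(name): name is "scene" or "top" or "wrist"; returns a dict with "img" (400x640x3 uint8, red, green, blue), "camera_matrix" (3x3 intrinsics, pixels), "R" (3x3) and "t" (3): a world point X has camera coordinates R X + t; the wrist camera has in their place "mount" (4x4, takes a point from camera to tool coordinates, whose origin is the TCP and whose axes are the flange's). Camera axes: x right, y down, z forward; pixel columns grow to the right and rows downward; lengths in m; the calibration is good to about 2 mm. A picture is of the moment at which its call begins: read the wrist's pose just before it. There is no depth.
- close_job(): hands the job in; it is judged then, once.
The state is a dict: "time_s": time; "joints": joint angles; "qd": joint speeds; "joint_torque": joint torques, N m; "tcp_pos": TCP position; "eef_rot": TCP orientation; "contact_force": force on the tool from outside, world axes, zero at the start; "moment": the same for the moment, N m; "gripper_width": finger opening in m; "gripper_force": force on a finger pad.
Only numpy, scipy, OpenCV 4.12 (cv2) and the standard library are available. Lean on these libraries where they do the work, as an engineer would, in place of code of your own. Each camera call takes 0.05 s, during which the arm holds its last target. There are 200 camera calls.

## Task

A flanged aluminium hub has been left standing under the head of the drilling stand, where the arm of the index table has to come in: take it out and stand it upright in the empty grey tray, setting it down gently and without knocking it against the stand. Then turn the index table by its upright knob one notch counter-clockwise (seen from above), so that the blank on its other arm rests beneath the drill. Leave the other things on the bench where they are.

Things in the scene. Friction and masses are not known exactly. Their poses are not given: they have to be found in the camera images.
- stand: Green drilling stand, fixed. Origin on its index table's vertical axis at bench height; x points away from the robot, y left to the column. In its frame, mm: table disc 170 in diameter, top z 66 (centre nut to 80); column 42 in diameter at (0, 300), 260 high, on a foot 14 high (x -50 to 100, y 250 to 350); base bar 14 high at x 30 to 100, y 0 to 345.
- beam_edge (a point): Middle of the beam's lower edge on the robot's side, at (-25, 170, 165) mm in the stand's frame. The beam, 50 mm wide (x -25 to 25) and 35 mm high, runs from the column to y 95 mm. It leaves no room for a gripper pointing straight down at the hub: come in under it from the robot's side, tool tilted 30 to 45 degrees.
- station (a point): Point on the bench straight below the drill, at (0, 150, 0) mm in the stand's frame. The drill's tip is at z 130 mm, its chuck (32 mm diameter) from z 145 to 165 mm, the motor (48 mm diameter) on the beam up to z 245 mm.
- turntable (a joint): Angle of the index table, rad, counter-clockwise from above positive, 0 at the starting notch. Sprung notches at -1.047, 0, 1.047 and 2.094 (every 60 degrees); 5 to 8 N at the knob leaves one, and the table draws itself into a notch when let go near it. Two arms turn with it, the knob's (22 mm wide, z 52 to 64 mm) and the blank's.
- blank (a point): Centre of the steel blank (68 mm diameter, z 56 to 68 mm, boss to 80 mm) clamped at the end of the other arm, 150 mm from the table's axis. At joint 0 it lies 30 degrees from the stand's x towards its y; one notch on, at 1.047, it is above the station.
- knob_grip (a point): Where to grip the upright black knob, on its axis, 115 mm above the bench and 125 mm from the table's axis; at joint 0 it lies on the stand's -x side. The knob is a cylinder of 24 mm diameter from z 76 to 136 mm, fixed to its arm, and turns with the table.
- hub: Loose aluminium hub standing upright at the station, under the robot-side edge of the beam. Origin at the centre of its underside, z up along its axis. Flange of 70 mm diameter, 10 mm thick, and above it a boss of 40 mm diameter up to z 80 mm. About 0.35 kg.
- tray: Open, empty grey tray, fixed, 160 x 140 mm (x, y) outside and 30 mm high, walls and floor about 4 mm. Origin at the centre of its underside.
- discs: Loose stack of steel discs, 100 mm diameter, 32 mm high, a bystander. Origin at the centre of its underside. Stands near the tray, on either side of it.
- wrench: Loose wrench, 160 mm long, lying flat in front of the stand, a bystander. Origin under its middle.
- jar: Loose small clear jar with steel cap, 48 mm diameter, 55 mm high, a bystander near the column's foot. Origin at the centre of its underside.
Mind the look-alikes: they are no part of the job. Leave any green or pink look-alike of the hub alone. Of the things that look like the tray, the larger one is meant.

How it is judged:
By the outcome, as a careful person would: the job done as asked, in the order asked, and still so for the second after the job is handed in, with the robot touching nothing.
It also fails if it takes over 61 s, if anything falls off the work surface, if the arm or the gripper's body presses on something with over 40 N, if the wrist force passes 120 N, or if a joint passes its speed limit or range.

## Working session

There is one attempt and no reset: what is moved stays moved. The work goes in short steps, Python scripts to look and compute and a tool call to move; the robot and the scene stay as the last step left them, time stands still between calls to the robot, and variables do not carry over. Pictures are saved under pics/ and viewed, at most 10 in all, crops included, and the job is handed in when it is done.

Besides the shell and the picture viewer there is one more tool, called after "Request:" as name(argument=value, ...), one argument or row to a line, values as JSON. arm_command: Moves the arm, as the interface text tells. Shifts and turns lie within -1 to 1; 1 stands for 0.5 m of shift or 90 degrees of turn. Its arguments: {"type":"object","properties":{"travel":{"type":"array"},"delta_rot":{"type":"array"},"grip":{"type":"number"},"newtons":{"type":"number"}},"required":["travel","delta_rot"]}

```bash
mkdir -p pics; python3 - <<'E'
from plant import r, viewer
import cv2, numpy as np, pickle
s=r.get_state(); print({k:np.round(v,3).tolist() for k,v in s.items()})
for n in ["scene","top"]:
    c=viewer.capture(n); cv2.imwrite(f"pics/{n}0.png",c["img"][:,:,::-1]); pickle.dump(c,open(n+".pkl","wb"))
    print(n,c["camera_matrix"].tolist(),np.round(c["R"],4).tolist(),np.round(c["t"],4).tolist())
E
```

```text
{'time_s': 0.0, 'joints': [85.606, 20.59, 0.631, -0.022, -70.134, -16.506], 'qd': [-0.031, -0.051, 0.014, -0.058, -0.052, -0.025], 'joint_torque': [-0.001, -58.272, 29.305, 6.997, 0.007, -0.0], 'tcp_pos': [0.241, 0.63, 0.245], 'eef_rot': [179.905, -0.007, -20.907], 'contact_force': [0.306, -0.448, -1.051], 'moment': [-0.011, -0.01, -0.027], 'gripper_force': 0.0, 'gripper_width': 0.088}
scene [[385.4612265476174, 0.0, 321.3399560454404], [0.0, 385.4612265476174, 207.85970670507334], [0.0, 0.0, 1.0]] [[-0.8555, 0.5176, -0.0104], [0.3886, 0.6288, -0.6735], [-0.3421, -0.5802, -0.7392]] [0.52, -0.0861, 1.4672]
top [[446.495470484335, 0.0, 323.92028352418424], [0.0, 446.495470484335, 205.08836886259914], [0.0, 0.0, 1.0]] [[-0.0211, -0.9998, 0.0027], [-0.9991, 0.021, -0.036], [0.0359, -0.0034, -0.9993]] [-0.0638, 0.5665, 1.2866]
```

```bash
python3 -c "
import cv2
for n in ['scene','top']:
    i=cv2.imread(f'pics/{n}0.png'); cv2.imwrite(f'pics/{n}1.png',cv2.resize(i,(800,500),interpolation=cv2.INTER_CUBIC))"
```

```text
(no output)
```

View pics/scene1.png

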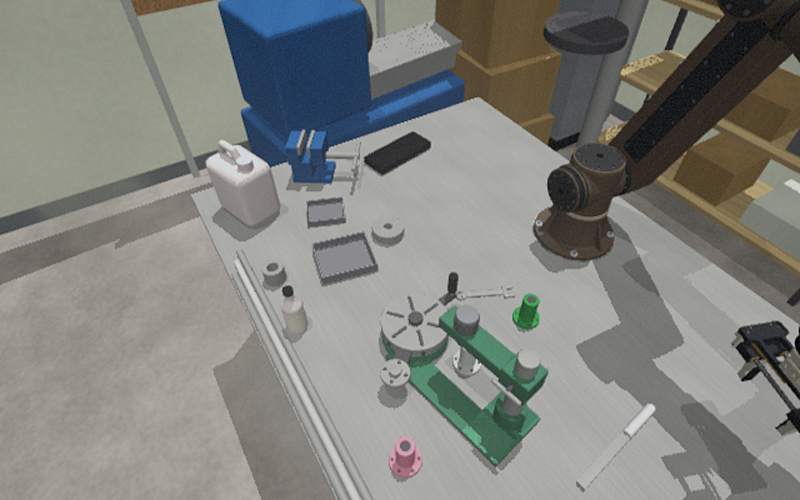

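View pics/top1.png

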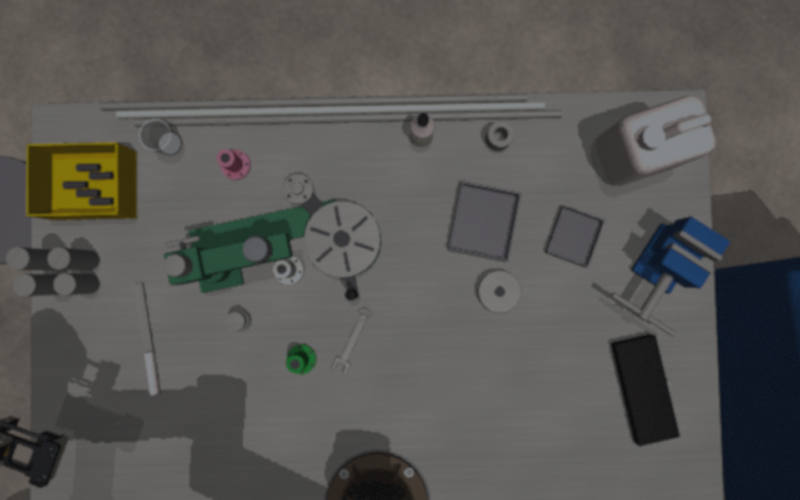

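The candidates in these 800 px views are:
- **Hub:** silver at top (288,268) / scene (467,362), against green (300,359), pink (234,163) and a grey ring at (498,135). The silver one under the beam fits.
- **Tray:** top (483,221) is larger than (573,236), so the first is meant.

I'll enlarge both to confirm and measure.

```bash
python3 -c "
import cv2
i=cv2.imread('pics/top0.png'); cv2.imwrite('pics/topc.png',cv2.convertScaleAbs(cv2.resize(i[110:260,125:325],(800,600),interpolation=cv2.INTER_CUBIC),alpha=1.6))
cv2.imwrite('pics/topd.png',cv2.convertScaleAbs(cv2.resize(i[90:270,260:500],(800,600),interpolation=cv2.INTER_CUBIC),alpha=1.6))
i=cv2.imread('pics/scene0.png'); cv2.imwrite('pics/scenec.png',cv2.resize(i[210:360,250:450],(800,600),interpolation=cv2.INTER_CUBIC))"
```

```text
(no output)
```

View pics/topc.png

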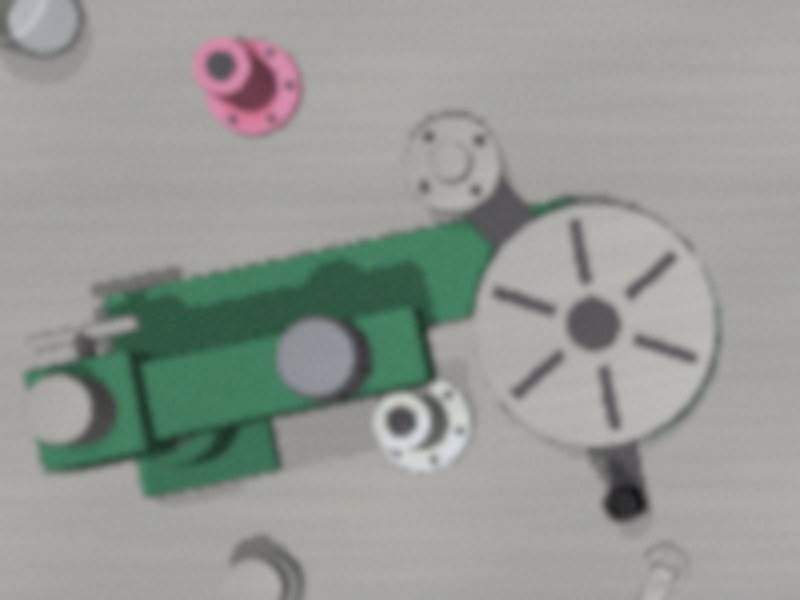

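View pics/topd.png

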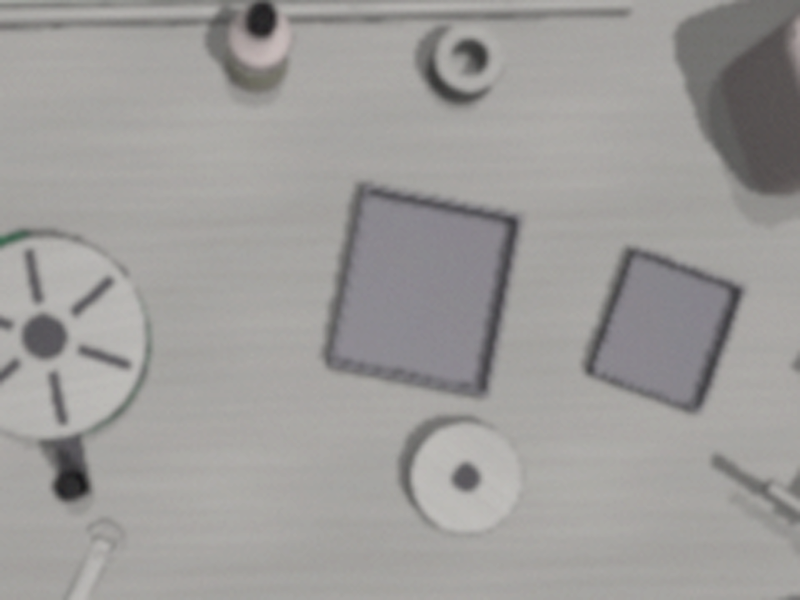

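View pics/scenec.png

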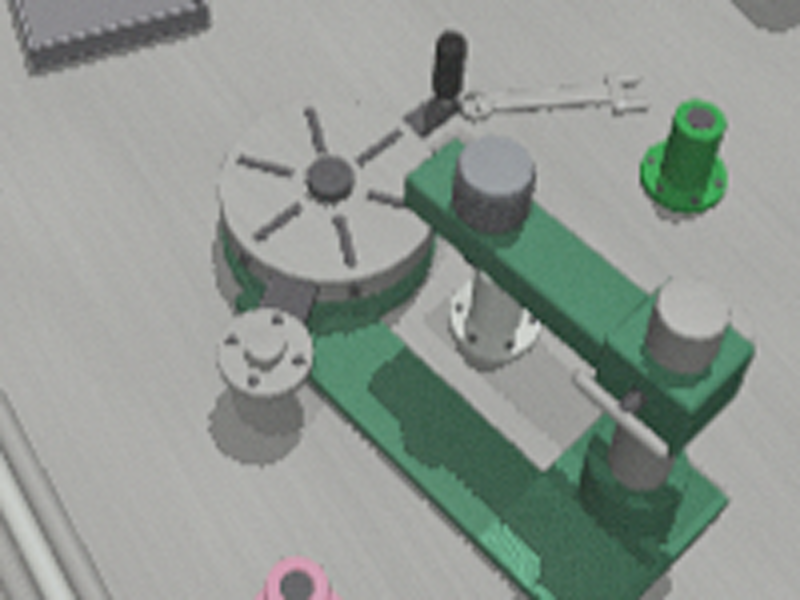

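The crops confirm the silver hub under the beam, with its boss top at topc (402,420) and its flange centred near (420,423). The large tray's rim corners in topd are (362,184), (518,217), (484,395) and (328,364). Stand marks in topc are nut (592,323), knob top (625,500), blank boss (452,160) and motor top (320,357). I'll fit the poses from these.

```bash
cat > h.py <<'E'
import numpy as np, pickle
from scipy.optimize import least_squares
C={n:pickle.load(open(n+'.pkl','rb')) for n in ['top','scene']}
def proj(n,X):
    c=C[n]; p=(c['R']@np.atleast_2d(X).T).T+c['t']; p=p@c['camera_matrix'].T; return p[:,:2]/p[:,2:]
def ray(n,uv,z):
    c=C[n]; d=c['R'].T@np.linalg.inv(c['camera_matrix'])@np.array([*uv,1]); o=-c['R'].T@c['t']; return o+d*(z-o[2])/d[2]
def T(p,X):
    X=np.atleast_2d(X); c,s=np.cos(p[2]),np.sin(p[2])
    return np.c_[p[0]+c*X[:,0]-s*X[:,1],p[1]+s*X[:,0]+c*X[:,1],X[:,2]]
tc=lambda u,v:((u+.5)/4-.5+125,(v+.5)/4-.5+110)
td=lambda u,v:((u+.5)/10*3-.5+260,(v+.5)/10*3-.5+90)
sc=lambda u,v:((u+.5)/4-.5+250,(v+.5)/4-.5+210)
E
python3 - <<'E'
from h import *
np.set_printoptions(precision=4,suppress=True)
c30,s30=.15*np.cos(np.pi/6),.075
X=np.array([[0,0,.08],[-.125,0,.136],[c30,s30,.08],[0,.15,.245]])
t=np.array([tc(592,323),tc(625,500),tc(452,160),tc(320,357)])
s=np.array([sc(330,174),sc(452,40),sc(266,346),sc(497,160)])
f=lambda p:np.r_[(proj('top',T(p,X))-t).ravel(),(proj('scene',T(p,X))-s).ravel()]
o=least_squares(f,[.6,.05,.1]);print('stand',o.x,np.degrees(o.x[2]));print(o.fun.reshape(-1,2))
p=o.x
print('station',T(p,[0,.15,0]),'edge',T(p,[-.025,.17,.165]),'knob',T(p,[-.125,0,.115]))
th=np.pi/3;print('knob after',T(p,[-.125*np.cos(th),-.125*np.sin(th),.115]))
print('hub boss top',ray('top',tc(402,420),.08),'flange',ray('top',tc(420,423),.01), 'scene flange',ray('scene',sc(495,318),.01))
q=np.array([ray('top',td(*c),.03) for c in [(362,184),(518,217),(484,395),(328,364)]]);print('tray',q,q.mean(0),[np.linalg.norm(q[i]-q[i-1]) for i in range(4)])
print('discs',ray('top',td(465,476),.032),'jar',ray('top',tc(245,590),.05),'green',ray('top',(300*.8,359*.8),.01))
E
```

```text
stand [0.6071 0.063  0.1925] 11.029415285453283
[[ 0.6209 -0.4151]
 [-0.0579  0.454 ]
 [-0.7696  0.1554]
 [-0.7772 -0.427 ]
 [-0.0564 -0.3694]
 [-0.5877 -0.2768]
 [ 0.3608 -1.1192]
 [-0.099   0.4658]]
station [[0.5784 0.2103 0.    ]] edge [[0.55   0.2251 0.165 ]] knob [[0.4844 0.0391 0.115 ]]
knob after [[ 0.5665 -0.0552  0.115 ]]
hub boss top [0.542  0.1962 0.08  ] flange [0.5409 0.1984 0.01  ] scene flange [0.5453 0.1989 0.01  ]
tray [[ 0.7349 -0.2067  0.03  ]
 [ 0.7035 -0.3405  0.03  ]
 [ 0.5507 -0.3069  0.03  ]
 [ 0.5801 -0.1737  0.03  ]] [ 0.6423 -0.257   0.03  ] [np.float64(0.15826372478499534), np.float64(0.13741813833570535), np.float64(0.15648351190852328), np.float64(0.13647514703177882)]
discs [ 0.4817 -0.2884  0.032 ] jar [0.4259 0.3142 0.05  ] green [0.3332 0.1713 0.01  ]
```

```bash
cat >> h.py <<'E'
from scipy.spatial.transform import Rotation as Ro
def eul(y,t): return Ro.from_euler('xyz',[180,-t,y],degrees=True)  # tilt t leaning towards azimuth y
def step(p0,R0,p1,R1):
    print('travel',np.round((np.array(p1)-p0)/.5,4),'rot',np.round((R1*R0.inv()).as_rotvec(degrees=True)/90,4))
E
python3 - <<'E'
from h import *
p0=[.241,.631,.246]; R0=eul(-20.9,0); R1=eul(11,40)
hub=np.array([.542,.1975,.052]); ax=R1.apply([0,0,1]); print('axis',ax)
P1=hub-.16*ax; print(P1); step(p0,R0,P1,R1); step(P1,R1,hub,R1)
tr=np.array([.642,-.257]); 
for az in (11,-10,-20): step(hub,R1,[*tr,.15],eul(az,40))
E
```

```text
axis [ 0.63097779  0.12264966 -0.76604444]
[0.44104355 0.17787605 0.17456711]
travel [ 0.4001 -0.9062 -0.1429] rot [-0.0388 -0.4484  0.3398]
travel [ 0.2019  0.0392 -0.2451] rot [0. 0. 0.]
travel [ 0.2   -0.909  0.196] rot [0. 0. 0.]
travel [ 0.2   -0.909  0.196] rot [-0.      0.     -0.2333]
travel [ 0.2   -0.909  0.196] rot [ 0.     -0.     -0.3444]
```

Request:
arm_command(
  travel=[
    [0.015, -0.06, 0],
    [0.03, -0.13, 0],
    [0.05, -0.2, 0],
    [0.07, -0.27, 0],
    [0.09, -0.34, 0],
    [0.11, -0.41, 0],
    [0.14, -0.48, 0],
    [0.17, -0.55, 0],
    [0.2, -0.62, 0],
    [0.24, -0.69, -0.01],
    [0.28, -0.76, -0.03],
    [0.32, -0.82, -0.07],
    [0.36, -0.87, -0.11],
    [0.4, -0.906, -0.143],
    [0.4, -0.906, -0.143],
    [0.4, -0.906, -0.143],
  ],
  delta_rot=[
    [-0.003, -0.032, 0.024],
    [-0.006, -0.064, 0.049],
    [-0.008, -0.096, 0.073],
    [-0.011, -0.128, 0.097],
    [-0.014, -0.16, 0.121],
    [-0.017, -0.192, 0.146],
    [-0.019, -0.224, 0.17],
    [-0.022, -0.256, 0.194],
    [-0.025, -0.288, 0.218],
    [-0.028, -0.32, 0.243],
    [-0.03, -0.352, 0.267],
    [-0.033, -0.384, 0.291],
    [-0.036, -0.416, 0.315],
    [-0.0388, -0.4484, 0.3398],
    [-0.0388, -0.4484, 0.3398],
    [-0.0388, -0.4484, 0.3398],
  ],
  grip=1,
  newtons=25,
)

```text
time_s: 2.1
tcp_pos: [0.482, 0.2017, 0.2715]
eef_rot: [179.7, -35.1, 10.9]
contact_force: [-0.5, -1.3, -0.1]
gripper_width: 0.0879
gripper_force: 0.0
```

```bash
python3 - <<'E'
from plant import r
s=r.get_state(); print(s['joints'],s['tcp_pos'],s['eef_rot'],s['qd'])
E
```

```text
[ 50.42319541 -12.71857038 -58.23609287  55.07689597 -26.91301432
   3.9496878 ] [0.48202789 0.20166388 0.27145876] [179.65591351 -35.13746407  10.86968745] [-5.1013186   0.24234469  0.13521171  3.00170772  4.21099388  2.230397  ]
```

The pose was out of reach: joint 3 is at its limit, because the wrist folds too close to the base. I'll use less tilt (32°) and a lower, nearer approach point.

```bash
cat >> h.py <<'E'
def now(p1,R1):
    from plant import r
    s=r.get_state(); print(np.round(s['joints'],1),np.round(s['tcp_pos'],4),np.round(s['eef_rot'],2),np.round(s['contact_force'],1),s['time_s'],s['gripper_width'],s['gripper_force'])
    step(s['tcp_pos'],Ro.from_euler('xyz',s['eef_rot'],degrees=True),p1,R1)
E
python3 - <<'E'
from h import *
R1=eul(11,32); now(np.array([.542,.1975,.052])-.09*R1.apply([0,0,1]),R1)
E
```

```text
[ 50.4 -12.7 -58.2  55.1 -26.9   3.9] [0.482  0.2017 0.2715] [179.66 -35.14  10.87] [-0.5 -1.3 -0.1] 2.1 0.08786873606520887 0.0
travel [ 0.0263 -0.0265 -0.2863] rot [-0.0035  0.0348  0.0036]
```

Request:
arm_command(
  travel=[
    [0.004, -0.004, -0.04],
    [0.007, -0.007, -0.08],
    [0.011, -0.011, -0.12],
    [0.014, -0.014, -0.16],
    [0.018, -0.018, -0.2],
    [0.022, -0.022, -0.24],
    [0.026, -0.026, -0.286],
    [0.026, -0.026, -0.286],
    [0.026, -0.026, -0.286],
  ],
  delta_rot=[
    [0, 0.01, 0],
    [0, 0.02, 0],
    [-0.003, 0.035, 0.003],
    [-0.003, 0.035, 0.003],
    [-0.003, 0.035, 0.003],
    [-0.003, 0.035, 0.003],
    [-0.003, 0.035, 0.003],
    [-0.003, 0.035, 0.003],
    [-0.003, 0.035, 0.003],
  ],
)

```text
time_s: 3.22
tcp_pos: [0.52, 0.1992, 0.1765]
eef_rot: [180.0, -27.4, 11.0]
contact_force: [0.6, -0.4, -0.7]
gripper_width: 0.0875
gripper_force: 0.0
```

```bash
python3 - <<'E'
from h import *
R1=eul(11,32); now(np.array([.542,.1975,.052]),R1)
E
```

```text
[ 39.4  -0.3 -58.2  59.5 -14.7   5.7] [0.52   0.1992 0.1765] [179.96 -27.37  10.99] [ 0.6 -0.4 -0.7] 3.225 0.0874862290188581 0.0
travel [ 0.044  -0.0034 -0.2489] rot [ 0.0102 -0.0504  0.0003]
```

Joint 3 is still at its limit, so I'll identify a kinematic model from the three recorded poses and plan reachability with it.

```bash
cat > kin.py <<'E'
from h import *
import itertools
D=[([85.606,20.59,.631,-.022,-70.134,-16.506],[.241,.630,.2455],[179.905,-.007,-20.907]),
([50.42319541,-12.71857038,-58.23609287,55.07689597,-26.91301432,3.9496878],[0.48202789,0.20166388,0.27145876],[179.65591351,-35.13746407,10.86968745])]
def rots(q,s4,s6):
    y=lambda a:Ro.from_euler('y',a,degrees=True); x=lambda a:Ro.from_euler('x',a,degrees=True)
    A=Ro.from_euler('z',q[0],degrees=True); B=A*y(q[1]); C=B*y(-q[2]); D4=C*x(s4*q[3]); E=D4*y(-q[4]); F=E*x(s6*q[5]); return A,B,C,D4,E,F
def fk(P,q,s4,s6):
    A,B,C,D4,E,F=rots(q,s4,s6)
    return A.apply([P[0],P[1],P[2]])+B.apply([0,0,P[3]])+C.apply([P[4],0,P[5]])+E.apply([P[6],P[7],0])
E
python3 - <<'E'
from kin import *
from plant import r
s=r.get_state(); D.append((s['joints'],s['tcp_pos'],s['eef_rot']))
pickle.dump(D,open('D.pkl','wb'))
for s4,s6 in itertools.product((1,-1),(1,-1)):
    F=[rots(q,s4,s6)[5].inv()*Ro.from_euler('xyz',e,degrees=True) for q,p,e in D]
    print(s4,s6,[np.round((F[0].inv()*f).magnitude()*57.3,2) for f in F],np.round(F[0].as_matrix(),2).tolist())
    g=np.array([0,0,.35,.35,.35,0,.25,0]); 
    o=least_squares(lambda P:np.r_[np.concatenate([(fk(P,q,s4,s6)-p) for q,p,e in D])*1000,(P-g)*.5],g)
    print(np.round(o.x,3),np.round(o.fun[:9],1))
E
```

```text
1 1 [np.float64(0.0), np.float64(147.42), np.float64(162.2)] [[0.0, -0.0, 1.0], [-0.84, 0.55, 0.0], [-0.55, -0.84, 0.0]]
[ 0.296 -0.272 -0.077  0.396  0.2    0.065  0.029  0.09 ] [-10.2  -0.9  10.7 -27.3  19.7 -32.5  30.8 -31.3  21.8]
1 -1 [np.float64(0.0), np.float64(110.19), np.float64(119.07)] [[0.0, -0.0, 1.0], [-1.0, 0.0, 0.0], [-0.0, -1.0, -0.0]]
[ 0.296 -0.272 -0.077  0.396  0.2    0.065  0.029  0.09 ] [-10.2  -0.9  10.7 -27.3  19.7 -32.5  30.8 -31.3  21.8]
-1 1 [np.float64(0.0), np.float64(40.91), np.float64(44.38)] [[-0.0, 0.0, 1.0], [-0.84, 0.54, -0.0], [-0.54, -0.84, -0.0]]
[-0.001 -0.001  0.198  0.601  0.464  0.001  0.358 -0.192] [-0.   0.  -0.  -0.1  0.1  0.1  0.1 -0.1 -0.1]
-1 -1 [np.float64(0.0), np.float64(0.0), np.float64(0.0)] [[-0.0, 0.0, 1.0], [-1.0, -0.0, -0.0], [0.0, -1.0, 0.0]]
[-0.001 -0.001  0.198  0.601  0.464  0.001  0.358 -0.192] [-0.   0.  -0.  -0.1  0.1  0.1  0.1 -0.1 -0.1]
```

The model fits to 0.1 mm. Now I'll check reachability over tilt, azimuth and closing sign.

```bash
cat >> kin.py <<'E'
P=np.array([-0.001,-0.001,0.198,0.601,0.464,0.001,0.358,-0.192])
FX=Ro.from_matrix([[0,0,1],[-1,0,0],[0,-1,0]])
lo=np.array([-176.03,-82.01,-58.28,-173.87,-174.79,-173.66]); hi=np.array([176.03,121.73,71.71,95.51,-.11,173.66])
def err(q,p,R): return np.r_[(fk(P,q,-1,-1)-p)*1000,((rots(q,-1,-1)[5]*FX).inv()*R).as_rotvec(degrees=True)*5]
def ik(p,R,q0,m=.5):
    o=least_squares(err,np.clip(q0,lo+m+.1,hi-m-.1),bounds=(lo+m,hi-m),args=(np.array(p),R),x_scale=30.); return o.x,np.abs(o.fun).max()
E
python3 - <<'E'
from kin import *
rng=np.random.default_rng(0)
hub=np.array([.542,.1975,.052])
seeds=[rng.uniform([-60,-40,-58,-170,-150,-170],[90,80,60,90,-2,170]) for _ in range(25)]
for t in (30,38):
  for az in (-25,11,45):
    for fl in (0,180):
      R=eul(az,t)*Ro.from_euler('z',fl,degrees=True); S=[]
      for q0 in seeds:
        q,e=ik(hub,R,q0)
        if e<.5 and not any(np.abs(q-s).max()<2 for s in S): S.append(q)
      for s in S:
        b=s; d=0
        while d<.15:
            q,e=ik(hub-(d+.03)*R.apply([0,0,1]),R,b)
            if e>.5 or abs(q-b).max()>40: break
            b=q; d+=.03
        print(t,az,fl,np.round(s),'retreat',round(d,2),np.round(b))
E
```

```text
30 45 0 [ 33.  15. -35. -29. -12. 129.] retreat 0.15 [ 34.  -4. -40. -13. -25. 111.]
30 45 180 [ 33.  15. -35. -29. -12. -51.] retreat 0.15 [ 34.  -4. -40. -13. -25. -69.]
38 45 0 [ 22.  16. -29. -58. -17. 165.] retreat 0.15 [ 27.  -5. -39. -31. -22. 134.]
38 45 180 [ 22.  16. -29. -58. -17. -15.] retreat 0.15 [ 27.  -5. -39. -31. -22. -46.]
```

```bash
cat > scan.py <<'E'
from kin import *
seeds=[[33,15,-35,-29,-12,129],[22,16,-29,-58,-17,165],[40,5,-55,50,-20,10],[33,15,-35,-29,-12,-51],[25,10,-50,-90,-20,170],[45,0,-56,60,-30,20],[0,20,-20,-90,-40,170]]
for z in (.052,.064):
  for t in (30,35,40,45):
    for az in (5,11,17,23,29,35):
      hub=np.array([.542,.1975,z]); R=eul(az,t); best=None
      for fl in (0,180):
        RR=R*Ro.from_euler('z',fl,degrees=True)
        for q0 in seeds:
          q,e=ik(hub,RR,q0,.2)
          if best is None or e<best[1]: best=(q,e,fl)
      if best[1]<5: print(z,t,az,best[2],np.round(best[0]),round(best[1],1))
E
python3 scan.py
```

```text
0.052 35 5 180 [   1.   15.  -43. -157.   -4.   70.] 2.9
0.052 35 35 0 [ 36.  15. -39. -32.  -0. 121.] 4.7
0.052 40 5 180 [  -2.   17.  -51. -167.  -18.   82.] 0.0
0.052 40 11 180 [   4.   15.  -38. -134.   -6.   50.] 2.3
0.052 40 29 0 [ 30.  15. -34. -59.  -0. 149.] 4.1
0.052 40 35 180 [ 26.  15. -32. -61.  -7. -23.] 0.0
0.052 45 5 180 [  -3.   20.  -56. -170.  -31.   87.] 0.0
0.052 45 11 180 [  -4.   19.  -50. -154.  -25.   77.] 0.0
0.052 45 17 180 [  -1.   17.  -41. -132.  -17.   56.] 0.0
0.052 45 23 180 [   7.   16.  -35. -109.  -12.   31.] 0.0
0.052 45 29 180 [ 10.  15. -33. -96. -13.  20.] 0.0
0.052 45 35 180 [ 10.  16. -31. -88. -17.  17.] 0.0
0.064 40 5 180 [  -1.   15.  -49. -164.  -15.   79.] 0.0
0.064 40 11 180 [   4.   14.  -39. -136.   -5.   52.] 4.9
0.064 40 35 0 [ 30.  13. -34. -53.  -4. 147.] 0.0
0.064 45 5 180 [  -2.   18.  -55. -169.  -28.   85.] 0.0
0.064 45 11 180 [  -3.   16.  -48. -150.  -21.   72.] 0.0
0.064 45 17 180 [   4.   14.  -37. -122.  -11.   42.] 0.0
0.064 45 23 180 [ 14.  13. -33. -96.  -6.  12.] 0.0
0.064 45 29 180 [ 14.  14. -32. -88. -10.   8.] 0.0
0.064 45 35 180 [ 13.  14. -31. -83. -16.   9.] 0.0
```

A flipped-wrist branch (j4 near -150, tilt 45, azimuth 5–11) reaches the grasp with the gripper square to the stand. Next I'll check its retreat and plan the joint path to it.

```bash
python3 - <<'E'
from kin import *
for z in (.05,):
 for t in (43,45):
  for az in (3,7,11):
    R=eul(az,t)*Ro.from_euler('z',180,degrees=True); hub=np.array([.542,.1975,z]); b=[-4,19,-52,-160,-25,80]
    for d,dz in ((0,0),(0,.015),(.03,.015),(.06,.015),(.09,.015),(.12,.015),(.15,.015)):
        q,e=ik(hub-d*R.apply([0,0,1])+[0,0,dz],R,b); b=q
        print(t,az,d,dz,np.round(q,1),round(e,2))
    # horizontal retreat
    for d in (.04,.08,.12):
        q,e=ik(hub+[-d*.98,-d*.19,.02],R,[-4,19,-52,-160,-25,80]); print('   horiz',d,np.round(q,1),round(e,2))
E
```

```text
43 3 0 0 [  -1.3   19.1  -56.  -173.4  -28.2   87.3] 1.04
43 3 0 0.015 [  -1.    16.5  -55.3 -173.4  -24.8   86.9] 0.19
43 3 0.03 0.015 [  -1.1   11.5  -55.8 -171.9  -20.4   85.4] 0.0
43 3 0.06 0.015 [  -1.1    6.2  -55.3 -168.9  -14.7   82.3] 0.0
43 3 0.09 0.015 [ 1.000e-01  6.000e-01 -5.230e+01 -1.614e+02 -6.200e+00  7.360e+01] 0.0
43 3 0.12 0.015 [   1.7   -4.4  -51.7 -160.    -0.6   71. ] 3.36
43 3 0.15 0.015 [   0.7   -9.6  -57.  -173.4   -0.6   85. ] 7.53
   horiz 0.04 [  -3.    12.9  -57.8 -168.6  -23.6   84. ] 2.29
   horiz 0.08 [  -5.1    8.6  -57.8 -158.8  -19.1   75.9] 7.18
   horiz 0.12 [  -5.3    3.9  -57.8 -149.6  -14.5   66.7] 8.98
43 7 0 0 [  -3.    18.5  -52.4 -163.4  -24.4   82.1] 0.0
43 7 0 0.015 [  -2.4   15.7  -50.5 -160.8  -19.8   78.8] 0.0
43 7 0.03 0.015 [  -1.3   10.4  -48.5 -153.9  -12.8   70.5] 0.0
43 7 0.06 0.015 [   4.3    5.1  -43.3 -139.9   -2.3   51.9] 1.97
43 7 0.09 0.015 [   4.4    0.8  -45.6 -143.5   -0.6   55.5] 7.33
43 7 0.12 0.015 [   2.7   -3.8  -49.9 -152.7   -0.6   65.8] 13.67
43 7 0.15 0.015 [   0.8   -9.2  -55.9 -169.    -0.6   83.4] 20.84
 
[... 2039 characters left out ...]
4
   horiz 0.12 [  -6.8    4.9  -57.8 -144.2  -18.6   65.8] 6.57
45 11 0 0 [  -4.5   18.9  -50.3 -154.   -25.4   77.3] 0.0
45 11 0 0.015 [  -3.2   15.9  -47.7 -150.   -20.2   71.7] 0.0
45 11 0.03 0.015 [   0.    10.2  -44.5 -139.5  -12.    58. ] 0.0
45 11 0.06 0.015 [   7.9    5.1  -40.5 -124.9   -2.2   37.1] 3.39
45 11 0.09 0.015 [   8.4    1.   -42.5 -126.4   -0.6   38.2] 9.2
45 11 0.12 0.015 [   6.9   -3.2  -45.7 -132.    -0.6   44.7] 14.62
45 11 0.15 0.015 [   5.    -7.7  -49.3 -139.7   -0.6   53.7] 20.5
   horiz 0.04 [  -4.6   12.6  -51.4 -147.8  -20.9   70.7] 0.0
   horiz 0.08 [  -6.9   10.1  -55.8 -146.3  -23.    71.3] 0.0
   horiz 0.12 [  -7.9    6.2  -57.8 -140.8  -21.6   66.5] 1.56
```

```bash
cat >> kin.py <<'E'
def pth(W,q,n=12,t=44,show=True):
    """W: list of (x,y,z,az,tilt); chained ik; returns list of (pose,q)"""
    out=[];wo=0
    for a,b in zip(W[:-1],W[1:]):
        for k in range(n+1):
            w=np.array(a)+(np.array(b)-a)*k/n
            R=eul(w[3],w[4])*Ro.from_euler('z',180,degrees=True); qn,e=ik(w[:3],R,q,.3); 
            if out and show: wo=max(wo,abs(qn-q).max())
            q=qn; out.append((w,R,q,e))
        
    return out,max(o[3] for o in out),wo,max(o[2][4] for o in out)
E
python3 - <<'E'
from kin import *
A=(.542,.1975,.05,11,44); A2=(.542,.1975,.065,11,44); B=(.464,.182,.065,11,44)
o,e,w,j5=pth([A,A2,B],[-4,18.5,-49,-152,-22,75]); print('AB',e,w,j5,np.round(o[-1][2],1)); qB=o[-1][2]
for az in (11,25,40,55,70):
  for x in (.40,.44,.48):
   for y in (.12,.18):
    C=(x,y,.24,az,44)
    o,e,w,j5=pth([B,C],qB,20)
    if e<3: print(C,round(e,1),round(w,1),round(j5,1),np.round(o[-1][2],1))
E
```

```text
AB 6.994405055138486e-12 0.8705291867289802 -16.598563654771862 [  -6.3   10.5  -55.  -145.9  -21.6   70.4]
```

```bash
cat >> kin.py <<'E'
HZ=(eul(11,44)*Ro.from_euler('z',180,degrees=True)).inv().apply([0,0,1]) # hub axis in tool
def info(q): 
    R=rots(q,-1,-1)[5]*FX; p=fk(P,q,-1,-1); h=R.apply(HZ); tz=R.apply([0,0,1]); ty=R.apply([0,1,0])
    return p,R,np.degrees(np.arccos(h[2])),np.degrees(np.arccos(-tz[2])),np.degrees(np.arctan2(tz[1],tz[0])),np.degrees(np.arcsin(ty[2]))
E
python3 - <<'E'
from kin import *
rng=np.random.default_rng(1); qB=np.array([-6.3,10.5,-55,-145.9,-21.6,70.4]); res=[]
l,h=lo+1,hi-1; h[4]=-9
for tgt in ([.46,.17],[.44,.10],[.5,.1],[.44,.24]):
  for k in range(12):
    q0=np.clip(qB+rng.normal(0,1,6)*[20,15,15,60,25,60]*(k>0),l+.2,h-.2)
    f=lambda q:np.r_[(fk(P,q,-1,-1)-[*tgt,.235])*[150,150,1000],np.cross((rots(q,-1,-1)[5]*FX).apply(HZ),[0,0,1])*57*1.,(q-qB)*.02]
    q=least_squares(f,q0,bounds=(l,h),x_scale=30.).x; p,R,ht,tt,az,_=info(q)
    res.append((2*np.sum(f(q)**2),np.round(q,1),np.round(p,3),round(ht,1),round(tt,1),round(az,1)))
res.sort(key=lambda x:x[0]); 
for x in res[:14]: print(*x)
E
```

```text
13.367559920429665 [ -1.7   0.2 -21.9 -48.3 -64.9   6.6] [0.44  0.1   0.235] 0.1 44.1 74.5
13.367559923279295 [ -1.7   0.2 -21.9 -48.3 -64.9   6.6] [0.44  0.1   0.235] 0.1 44.1 74.5
13.367559927104667 [ -1.7   0.2 -21.9 -48.3 -64.9   6.6] [0.44  0.1   0.235] 0.1 44.1 74.5
13.367559937918045 [ -1.7   0.2 -21.9 -48.3 -64.9   6.6] [0.44  0.1   0.235] 0.1 44.1 74.5
13.367559939271406 [ -1.7   0.2 -21.9 -48.3 -64.9   6.6] [0.44  0.1   0.235] 0.1 44.1 74.5
13.367559943547931 [ -1.7   0.2 -21.9 -48.3 -64.9   6.6] [0.44  0.1   0.235] 0.1 44.1 74.5
13.685215728794594 [  7.3   3.  -19.  -48.4 -63.2   4.7] [0.46  0.17  0.235] 0.1 44.1 80.9
13.6852157297576 [  7.3   3.  -19.  -48.4 -63.2   4.7] [0.46  0.17  0.235] 0.1 44.1 80.9
13.685215743818874 [  7.3   3.  -19.  -48.4 -63.2   4.7] [0.46  0.17  0.235] 0.1 44.1 80.9
13.685215754055715 [  7.3   3.  -19.  -48.4 -63.2   4.7] [0.46  0.17  0.235] 0.1 44.1 80.9
13.685803771435058 [ -1.    4.2 -17.6 -48.4 -62.1   3.4] [0.5   0.1   0.235] 0.1 44.1 70.9
13.685803777813982 [ -1.    4.2 -17.6 -48.4 -62.1   3.4] [0.5   0.1   0.235] 0.1 44.1 70.9
13.685803779424635 [ -1.    4.2 -17.6 -48.4 -62.1   3.4] [0.5   0.1   0.235] 0.1 44.1 70.9
13.685803796223698 [ -1.    4.2 -17.6 -48.4 -62.1   3.4] [0.5   0.1   0.235] 0.1 44.1 70.9
```

```bash
cat > coll.py <<'E'
from kin import *
S=[.6071,.063,.1925]
def box(a,b,n=9):
    g=np.stack(np.meshgrid(*[np.linspace(u,v,n) for u,v in zip(a,b)]),-1).reshape(-1,3); return g
def cyl(x,y,r,z0,z1):
    return np.array([[x+r*np.cos(a),y+r*np.sin(a),z] for a in np.linspace(0,6.28,16) for z in np.linspace(z0,z1,8)])
OB={'beam':T(S,box((-.025,.095,.165),(.025,.3,.2))),'motor':T(S,cyl(0,.15,.024,.2,.245)),'drill':T(S,np.r_[cyl(0,.15,.016,.145,.165),cyl(0,.15,.004,.13,.145)]),
'column':T(S,cyl(0,.3,.025,0,.27)),'knob':T(S,cyl(-.125,0,.012,.05,.136)),'disc':T(S,np.r_[cyl(0,0,.085,0,.066),cyl(0,0,.015,.066,.08),cyl(0,0,.05,.066,.066)]),
'green':np.r_[cyl(.333,.171,.035,0,.01),cyl(.333,.171,.02,0,.08)],'tray':None,'discs':cyl(.482,-.288,.05,0,.032),'jar':cyl(.426,.314,.024,0,.055)}
del OB['tray']
PARTS={'body':((-.039,-.0965,-.2),(.039,.0965,-.047)),'fing':((-.012,-.065,-.047),(.012,.065,.019))}
HP=np.r_[cyl(0,0,.035,0,.01),cyl(0,0,.02,.01,.08)]-[0,0,.05]
def clear(p,R,hub=None):
    o=[]
    for n,X in OB.items():
        L=R.inv().apply(X-p)
        for m,(a,b) in PARTS.items():
            d=np.linalg.norm(np.maximum(np.maximum(np.array(a)-L,L-np.array(b)),0),axis=1).min(); o.append((round(d*1000),n,m))
        if hub is not None:
            d=np.linalg.norm((p+hub.apply(HP))[:,None]-X[None],axis=2).min(); o.append((round(d*1000),n,'hub'))
    return sorted(o)[:3]
E
python3 - <<'E'
from coll import *
I=Ro.identity()
A=(.542,.1975,.05,11,44); A2=(.542,.1975,.065,11,44); B=(.464,.182,.065,11,44)
qA=[-4,18.5,-49,-152,-22,75]
for C in [(.46,.17,.235,80,44),(.42,.17,.235,80,44),(.41,.2,.22,75,44)]:
  for Bm in [None,(.45,.18,.09,30,44),(.44,.18,.11,45,44)]:
    W=[A,A2,B]+([Bm] if Bm else [])+[C]
    o,e,w,j5=pth(W,qA,10); print(C,Bm,'err',round(e,1),'step',round(w,1),'j5',round(j5,1))
    if e<3:
      for x in o[::4]: print('  ',np.round(x[0],3),np.round(x[2]),clear(x[0][:3],x[1],I))
E
```

```text
(0.46, 0.17, 0.235, 80, 44) None err 10.5 step 57.8 j5 -0.4
(0.46, 0.17, 0.235, 80, 44) (0.45, 0.18, 0.09, 30, 44) err 4.0 step 23.4 j5 -0.4
(0.46, 0.17, 0.235, 80, 44) (0.44, 0.18, 0.11, 45, 44) err 4.0 step 33.4 j5 -0.4
(0.42, 0.17, 0.235, 80, 44) None err 10.6 step 57.6 j5 -0.4
(0.42, 0.17, 0.235, 80, 44) (0.45, 0.18, 0.09, 30, 44) err 4.0 step 23.4 j5 -0.4
(0.42, 0.17, 0.235, 80, 44) (0.44, 0.18, 0.11, 45, 44) err 4.0 step 33.4 j5 -0.4
(0.41, 0.2, 0.22, 75, 44) None err 11.5 step 54.8 j5 -0.4
(0.41, 0.2, 0.22, 75, 44) (0.45, 0.18, 0.09, 30, 44) err 4.0 step 23.4 j5 -0.4
(0.41, 0.2, 0.22, 75, 44) (0.44, 0.18, 0.11, 45, 44) err 4.0 step 33.4 j5 -0.4
```

```bash
cat >> coll.py <<'E'
RA=(eul(11,44)*Ro.from_euler('z',180,degrees=True))
def jshow(qs,hub=True):
    for q in qs:
        p,R,ht,tt,az,_=info(q); print(np.round(q),np.round(p,3),'hubtilt',round(ht,1),'t',round(tt),'az',round(az),clear(p,R,R*RA.inv() if hub else None))
E
python3 - <<'E'
from coll import *
A=(.542,.1975,.05,11,44); A2=(.542,.1975,.065,11,44); B=(.464,.182,.065,11,44); qA=[-4,18.5,-49,-152,-22,75]
o,*_=pth([A,A2,B],qA,6)
for x in o[::3]: print(np.round(x[0],3),np.round(x[2]),clear(x[0][:3],x[1],Ro.identity()))
qB=o[-1][2]
for tgt,az in (([.43,.18,.235],80),([.43,.16,.235],80)):
    qC,e=ik(tgt,eul(az,44)*Ro.from_euler('z',180,degrees=True),[7,3,-19,-48,-63,5]); print('C',tgt,e,np.round(qC,1))
    jshow([qB+(qC-qB)*k/8 for k in range(9)])
for t in (44,48):
  for az in (25,40,60,80):
   o,e,w,j5=pth([(*B[:4],44),(.464,.182,.075,az,t)],qB,15); print(t,az,round(e,1),round(w,1),round(j5,1),np.round(o[-1][2]),clear(o[-1][0][:3],o[-1][1],Ro.identity()))
E
```

```text
[ 0.542  0.198  0.05  11.    44.   ] [  -4.   18.  -49. -152.  -22.   75.] [(6, 'disc', 'fing'), (14, 'disc', 'body'), (24, 'jar', 'body')]
[ 0.542  0.198  0.058 11.    44.   ] [  -3.   17.  -47. -150.  -20.   72.] [(6, 'disc', 'fing'), (20, 'disc', 'body'), (28, 'jar', 'body')]
[ 0.542  0.198  0.065 11.    44.   ] [  -2.   15.  -46. -147.  -17.   67.] [(6, 'disc', 'fing'), (25, 'disc', 'body'), (32, 'disc', 'hub')]
[ 0.516  0.192  0.065 11.    44.   ] [  -3.   14.  -49. -147.  -19.   69.] [(6, 'disc', 'fing'), (23, 'jar', 'body'), (36, 'knob', 'body')]
[ 0.477  0.185  0.065 11.    44.   ] [  -6.   11.  -54. -146.  -21.   70.] [(32, 'disc', 'fing'), (34, 'jar', 'body'), (36, 'knob', 'body')]
C [0.43, 0.18, 0.235] 1.6653345369377348e-13 [  9.6  -0.5 -22.5 -48.5 -61.    2.5]
[  -6.   10.  -55. -146.  -22.   70.] [0.464 0.182 0.065] hubtilt nan t 44 az 11 [(30, 'green', 'body'), (36, 'knob', 'body'), (40, 'disc', 'fing')]
[  -4.    9.  -51. -134.  -27.   62.] [0.479 0.212 0.098] hubtilt 7.6 t 52 az 20 [(38, 'jar', 'fing'), (49, 'jar', 'body'), (50, 'disc', 'fing')]
[  -2.    8.  -47. -1
[... 2851 characters left out ...]
 'disc', 'body')]
48 25 0.0 2.8 -18.5 [  -1.    9.  -45. -113.  -21.   43.] [(26, 'green', 'body'), (30, 'knob', 'body'), (39, 'disc', 'fing')]
48 40 0.0 6.6 -14.5 [  2.  10. -39. -91. -27.  28.] [(14, 'knob', 'body'), (16, 'green', 'body'), (35, 'disc', 'fing')]
48 60 0.0 12.5 -12.6 [  1.  15. -33. -74. -42.  28.] [(0, 'green', 'body'), (0, 'knob', 'body'), (21, 'disc', 'body')]
48 80 0.0 17.8 -11.8 [  1.  20. -25. -63. -55.  32.] [(0, 'knob', 'body'), (15, 'disc', 'body'), (18, 'green', 'body')]kin.py:31: RuntimeWarning: invalid value encountered in arccos
  return p,R,np.degrees(np.arccos(h[2])),np.degrees(np.arccos(-tz[2])),np.degrees(np.arctan2(tz[1],tz[0])),np.degrees(np.arcsin(ty[2]))
```

```bash
python3 - <<'E' 2>/dev/null
from coll import *
A=(.542,.1975,.05,11,44); A2=(.542,.1975,.065,11,44); B=(.464,.182,.065,11,44); qA=[-4,18.5,-49,-152,-22,75]
PARTS['fing']=((-.012,-.05,-.047),(.012,.05,.019))
for m,(M1,M2,C) in enumerate([((.45,.188,.11,30,54),(.435,.205,.165,55,58),(.42,.18,.235,80,44)),((.455,.195,.11,28,50),(.44,.21,.165,50,54),(.42,.19,.24,80,44)),((.45,.195,.12,25,52),(.43,.21,.19,45,56),(.41,.2,.25,75,44))]):
    o,e,w,j5=pth([B,M1,M2,C],[-6,10.5,-55,-146,-22,70],8); print(m,'err',round(e,1),'step',round(w,1),'j5',round(j5,1))
    for x in o[::2]: 
        print('  ',np.round(x[0],3),np.round(x[2]),clear(x[0][:3],x[1],x[1]*(eul(x[0][3],44)*Ro.from_euler('z',180,degrees=True)).inv()))
E
```

```text
0 err 0.0 step 6.8 j5 -20.0
   [ 0.464  0.182  0.065 11.    44.   ] [  -6.   10.  -55. -146.  -22.   70.] [(30, 'green', 'body'), (36, 'knob', 'body'), (41, 'jar', 'body')]
   [ 0.46   0.184  0.076 15.75  46.5  ] [  -5.    8.  -51. -133.  -20.   59.] [(31, 'green', 'body'), (37, 'knob', 'body'), (55, 'disc', 'fing')]
   [ 0.457  0.185  0.088 20.5   49.   ] [  -3.    6.  -49. -122.  -21.   50.] [(33, 'green', 'body'), (38, 'knob', 'body'), (59, 'jar', 'fing')]
   [ 0.454  0.186  0.099 25.25  51.5  ] [  -3.    5.  -48. -115.  -24.   46.] [(35, 'green', 'body'), (38, 'knob', 'body'), (61, 'jar', 'fing')]
   [ 0.45   0.188  0.11  30.    54.   ] [  -5.    5.  -47. -109.  -29.   44.] [(38, 'green', 'body'), (38, 'knob', 'body'), (65, 'jar', 'fing')]
   [ 0.448  0.19   0.117 33.125 54.5  ] [  -4.    4.  -45. -103.  -30.   39.] [(38, 'knob', 'body'), (42, 'green', 'body'), (66, 'jar', 'hub')]
   [ 0.444  0.194  0.131 39.375 55.5  ] [ -2.   3. -43. -95. -33.  32.] [(37, 'knob', 'body'), (49, 'green', 'body'), (65, 'jar', 'hub')]
   [ 0.441  0.199  0.144 45.625 56.5  ] [ -2.   2. -41. -88. -38
[... 4223 characters left out ...]
'hub')]
   [ 0.43  0.21  0.19 45.   56.  ] [ 12.  -7. -40. -77. -28.   5.] [(73, 'knob', 'body'), (74, 'beam', 'fing'), (77, 'motor', 'fing')]
   [ 0.425  0.208  0.205 52.5   53.   ] [ 15.  -8. -37. -65. -33.  -4.] [(77, 'beam', 'fing'), (78, 'motor', 'fing'), (84, 'knob', 'body')]
   [ 0.42   0.205  0.22  60.    50.   ] [ 15.  -8. -33. -57. -40.  -8.] [(81, 'motor', 'fing'), (82, 'beam', 'fing'), (86, 'motor', 'body')]
   [ 0.415  0.202  0.235 67.5   47.   ] [ 15.  -7. -30. -52. -48.  -8.] [(85, 'motor', 'fing'), (86, 'motor', 'body'), (89, 'beam', 'fing')]
   [ 0.41  0.2   0.25 75.   44.  ] [ 16.  -6. -26. -47. -55.  -8.] [(89, 'motor', 'body'), (90, 'motor', 'fing'), (98, 'beam', 'fing')]
```

Option 0 is clean: j5 ≤ -20° and clearances of at least 30 mm. Next I'll generate rows for getting to C and then on to the grasp.

```bash
cat >> coll.py <<'E'
import json
def rows(seq,p0,R0,pad=2):
    """seq of (p,R); prints rows relative to p0,R0"""
    tr=[];ro=[]
    for p,R in seq:
        tr.append(np.round((np.array(p)-p0)/.5,3).tolist()); ro.append(np.round((R*R0.inv()).as_rotvec(degrees=True)/90,3).tolist())
    tr+=[tr[-1]]*pad; ro+=[ro[-1]]*pad
    print(len(tr)); print(json.dumps(tr)); print(json.dumps(ro))
def st():
    from plant import r
    s=r.get_state(); print('t',s['time_s'],np.round(s['joints'],1),np.round(s['tcp_pos'],4),np.round(s['eef_rot'],2),np.round(s['contact_force'],1),s['gripper_width'],s['gripper_force'])
    return np.array(s['tcp_pos']),Ro.from_euler('xyz',s['eef_rot'],degrees=True),np.array(s['joints'])
C0=(.42,.18,.235,80,44)
RF=lambda az,t:eul(az,t)*Ro.from_euler('z',180,degrees=True)
E
python3 - <<'E' 2>/dev/null
from coll import *
p,R,q=st(); qC,e=ik(C0[:3],RF(80,44),[10,-1,-23,-48,-61,2])
qm=np.array([30,-12,-40,25,-60,8.])
n1,n2=7,11
qs=[q+(qm-q)*k/n1 for k in range(1,n1+1)]+[qm+(qC-qm)*k/n2 for k in range(1,n2+1)]
jshow(qs[::2],False)
rows([info(x)[:2] for x in qs],p,R)
E
```

```text
t 3.225 [ 39.4  -0.3 -58.2  59.5 -14.7   5.7] [0.52   0.1992 0.1765] [179.96 -27.37  10.99] [ 0.6 -0.4 -0.7] 0.0874862290188581 0.0
[ 38.  -2. -56.  55. -21.   6.] [0.542 0.147 0.205] hubtilt 72.9 t 29 az 1 [(0, 'beam', 'fing'), (0, 'motor', 'fing'), (18, 'motor', 'body')]
[ 35.  -5. -50.  45. -34.   7.] [0.549 0.048 0.253] hubtilt 73.7 t 30 az -17 [(50, 'beam', 'fing'), (62, 'motor', 'body'), (76, 'motor', 'fing')]
[ 33.  -9. -45.  35. -47.   7.] [ 0.516 -0.035  0.287] hubtilt 71.2 t 27 az -33 [(135, 'knob', 'fing'), (139, 'motor', 'body'), (140, 'beam', 'body')]
[ 30. -12. -40.  25. -60.   8.] [ 0.455 -0.091  0.308] hubtilt 65.7 t 22 az -49 [(161, 'knob', 'fing'), (196, 'knob', 'body'), (207, 'beam', 'body')]
[ 26. -10. -37.  12. -60.   7.] [ 0.422 -0.072  0.263] hubtilt 54.6 t 11 az -45 [(120, 'knob', 'fing'), (169, 'knob', 'body'), (191, 'beam', 'body')]
[ 23.  -8. -34.  -2. -60.   6.] [ 0.397 -0.033  0.229] hubtilt 43.0 t 4 az 44 [(86, 'knob', 'fing'), (148, 'knob', 'body'), (169, 'disc', 'fing')]
[ 19.  -6. -31. -15. -60.   5.] [0.383 0.021 0.21 ] hubtilt 31.1 t 14 az 86 [(63, 
[... 626 characters left out ...]
-0.263, -0.414, 0.082], [-0.273, -0.357, 0.067], [-0.276, -0.296, 0.059], [-0.27, -0.232, 0.06], [-0.255, -0.166, 0.07], [-0.232, -0.101, 0.089], [-0.2, -0.038, 0.117], [-0.2, -0.038, 0.117], [-0.2, -0.038, 0.117]]
[[-0.011, -0.019, -0.091], [-0.02, -0.027, -0.181], [-0.026, -0.026, -0.268], [-0.029, -0.015, -0.352], [-0.029, 0.006, -0.432], [-0.026, 0.035, -0.505], [-0.02, 0.073, -0.572], [0.029, 0.126, -0.628], [0.08, 0.179, -0.682], [0.133, 0.232, -0.735], [0.189, 0.285, -0.785], [0.247, 0.337, -0.832], [0.307, 0.389, -0.877], [0.369, 0.442, -0.919], [0.434, 0.494, -0.957], [0.5, 0.547, -0.992], [0.57, 0.599, -1.023], [0.641, 0.652, -1.049], [0.641, 0.652, -1.049], [0.641, 0.652, -1.049]]
```

```bash
python3 - <<'E' 2>/dev/null
from coll import *
p,R,q=st(); qC,e=ik(C0[:3],RF(80,44),[10,-1,-23,-48,-61,2])
seq=[];n=8; tg=np.array([.43,.19,.34]); b=q; qs=[]
for k in range(1,n+1):
    f=k/n; pp=p+(tg-p)*[f,f,min(1,f*1.2)]; RR=eul(11-11*f,27.4-22*f); b,e=ik(pp,RR,b); seq.append((pp,RR)); qs.append(b); print(round(e,1),end=' ')
print(); jshow(qs[::2]+qs[-1:],False)
rows(seq,p,R,2)
n2=16
q2=[b+(qC-b)*k/n2 for k in range(1,n2+1)]
jshow(q2[1::3],False); 
E
```

```text
t 3.225 [ 39.4  -0.3 -58.2  59.5 -14.7   5.7] [0.52   0.1992 0.1765] [179.96 -27.37  10.99] [ 0.6 -0.4 -0.7] 0.0874862290188581 0.0
0.0 0.0 0.0 0.0 0.0 0.0 0.0 0.0 
[ 48.  -2. -51.  36. -26.  21.] [0.509 0.198 0.201] hubtilt 68.6 t 25 az 10 [(26, 'beam', 'fing'), (30, 'motor', 'fing'), (35, 'motor', 'body')]
[ 52.  -5. -39.  20. -43.  31.] [0.486 0.196 0.25 ] hubtilt 63.1 t 19 az 7 [(52, 'motor', 'fing'), (59, 'beam', 'fing'), (69, 'column', 'body')]
[ 53.  -6. -30.  12. -58.  36.] [0.464 0.193 0.299] hubtilt 57.6 t 14 az 4 [(85, 'motor', 'fing'), (99, 'column', 'fing'), (107, 'beam', 'fing')]
[ 52.  -6. -21.   7. -69.  37.] [0.441 0.191 0.34 ] hubtilt 52.1 t 8 az 1 [(126, 'column', 'fing'), (126, 'motor', 'fing'), (146, 'column', 'body')]
[ 52.  -5. -20.   4. -72.  37.] [0.43 0.19 0.34] hubtilt 49.4 t 5 az 0 [(133, 'column', 'fing'), (135, 'motor', 'fing'), (148, 'column', 'body')]
10
[[-0.022, -0.002, 0.049], [-0.045, -0.005, 0.098], [-0.067, -0.007, 0.147], [-0.09, -0.009, 0.196], [-0.112, -0.011, 0.245], [-0.135, -0.014, 0.294], [-0.157, -0.016, 0.327], [-0.18, -0.018, 0.327], [-
[... 328 characters left out ...]
8 0.177 0.311] hubtilt 44.5 t 4 az 75 [(126, 'motor', 'fing'), (137, 'column', 'body'), (137, 'column', 'fing')]
[ 39.  -4. -21. -12. -69.  26.] [0.401 0.168 0.276] hubtilt 36.3 t 12 az 105 [(111, 'motor', 'body'), (114, 'motor', 'fing'), (125, 'beam', 'fing')]
[ 31.  -3. -22. -22. -67.  20.] [0.391 0.167 0.252] hubtilt 27.3 t 21 az 103 [(86, 'motor', 'body'), (108, 'motor', 'fing'), (114, 'beam', 'fing')]
[ 23.  -3. -22. -32. -64.  13.] [0.391 0.172 0.238] hubtilt 17.6 t 30 az 95 [(82, 'motor', 'body'), (100, 'beam', 'body'), (101, 'motor', 'fing')]
[ 15.  -2. -23. -42. -62.   7.] [0.404 0.178 0.233] hubtilt 7.2 t 39 az 87 [(81, 'motor', 'body'), (86, 'motor', 'fing'), (88, 'beam', 'body')]
```

Request:
arm_command(
  travel=[
    [-0.022, -0.002, 0.049],
    [-0.045, -0.005, 0.098],
    [-0.067, -0.007, 0.147],
    [-0.09, -0.009, 0.196],
    [-0.112, -0.011, 0.245],
    [-0.135, -0.014, 0.294],
    [-0.157, -0.016, 0.327],
    [-0.18, -0.018, 0.327],
    [-0.18, -0.018, 0.327],
    [-0.18, -0.018, 0.327],
  ],
  delta_rot=[
    [-0.005, 0.03, -0.015],
    [-0.01, 0.06, -0.03],
    [-0.014, 0.09, -0.045],
    [-0.017, 0.121, -0.061],
    [-0.02, 0.151, -0.076],
    [-0.021, 0.182, -0.091],
    [-0.023, 0.213, -0.106],
    [-0.023, 0.243, -0.121],
    [-0.023, 0.243, -0.121],
    [-0.023, 0.243, -0.121],
  ],
  grip=0.7,
)

```text
time_s: 4.47
tcp_pos: [0.4298, 0.1905, 0.34]
eef_rot: [-180.0, -5.5, 0.0]
contact_force: [0.3, -1.2, 0.3]
gripper_width: 0.0614
gripper_force: 0.0
```

```bash
python3 - <<'E' 2>/dev/null
from coll import *
p,R,q=st(); qC,e=ik(C0[:3],RF(80,44),[10,-1,-23,-48,-61,2])
n=16; qs=[q+(qC-q)*k/n for k in range(1,n+1)]; jshow(qs[3::4],False)
rows([info(x)[:2] for x in qs],p,R,3)
E
```

```text
t 4.475 [ 51.5  -5.5 -19.9   4.5 -72.3  37.3] [0.4298 0.1905 0.34  ] [-1.7998e+02 -5.5000e+00  4.0000e-02] [ 0.3 -1.2  0.3] 0.06136048984382445 0.0
[ 41.  -5. -21.  -9. -69.  29.] [0.407 0.169 0.287] hubtilt 39.2 t 9 az 102 [(117, 'motor', 'fing'), (123, 'motor', 'body'), (130, 'beam', 'fing')]
[ 31.  -3. -22. -22. -67.  20.] [0.391 0.167 0.252] hubtilt 27.4 t 21 az 102 [(86, 'motor', 'body'), (108, 'motor', 'fing'), (114, 'beam', 'fing')]
[ 20.  -2. -23. -35. -64.  11.] [0.394 0.174 0.235] hubtilt 14.2 t 33 az 93 [(83, 'motor', 'body'), (94, 'beam', 'body'), (97, 'motor', 'fing')]
[ 10.  -1. -23. -48. -61.   2.] [0.42  0.18  0.235] hubtilt nan t 44 az 80 [(69, 'motor', 'fing'), (74, 'beam', 'fing'), (77, 'motor', 'body')]
19
[[-0.011, -0.016, -0.029], [-0.023, -0.027, -0.057], [-0.035, -0.036, -0.083], [-0.047, -0.043, -0.106], [-0.057, -0.047, -0.127], [-0.066, -0.049, -0.146], [-0.072, -0.049, -0.162], [-0.077, -0.047, -0.176], [-0.08, -0.044, -0.188], [-0.08, -0.041, -0.197], [-0.077, -0.036, -0.204], [-0.071, -0.032, -0.209], [-0.063, -0.028, -0.212], [-0.051, -0.024, -0.214], [-0.037, -0.022, -0.213], [-0.02, -0.021, -0.21], [-0.02, -0.021, -0.21], [-0.02, -0.021, -0.21], [-0.02, -0.021, -0.21]]
[[0.027, 0.026, -0.062], [0.054, 0.052, -0.125], [0.081, 0.077, -0.188], [0.108, 0.102, -0.252], [0.136, 0.127, -0.317], [0.163, 0.152, -0.382], [0.192, 0.176, -0.447], [0.221, 0.2, -0.513], [0.25, 0.225, -0.579], [0.28, 0.249, -0.644], [0.31, 0.273, -0.71], [0.342, 0.298, -0.776], [0.374, 0.323, -0.841], [0.407, 0.348, -0.906], [0.441, 0.374, -0.97], [0.476, 0.4, -1.034], [0.476, 0.4, -1.034], [0.476, 0.4, -1.034], [0.476, 0.4, -1.034]]
```

Request:
arm_command(
  travel=[
    [-0.011, -0.016, -0.029],
    [-0.023, -0.027, -0.057],
    [-0.035, -0.036, -0.083],
    [-0.047, -0.043, -0.106],
    [-0.057, -0.047, -0.127],
    [-0.066, -0.049, -0.146],
    [-0.072, -0.049, -0.162],
    [-0.077, -0.047, -0.176],
    [-0.08, -0.044, -0.188],
    [-0.08, -0.041, -0.197],
    [-0.077, -0.036, -0.204],
    [-0.071, -0.032, -0.209],
    [-0.063, -0.028, -0.212],
    [-0.051, -0.024, -0.214],
    [-0.037, -0.022, -0.213],
    [-0.037, -0.022, -0.213],
    [-0.037, -0.022, -0.213],
  ],
  delta_rot=[
    [0.027, 0.026, -0.062],
    [0.054, 0.052, -0.125],
    [0.081, 0.077, -0.188],
    [0.108, 0.102, -0.252],
    [0.136, 0.127, -0.317],
    [0.163, 0.152, -0.382],
    [0.192, 0.176, -0.447],
    [0.221, 0.2, -0.513],
    [0.25, 0.225, -0.579],
    [0.28, 0.249, -0.644],
    [0.31, 0.273, -0.71],
    [0.342, 0.298, -0.776],
    [0.374, 0.323, -0.841],
    [0.407, 0.348, -0.906],
    [0.441, 0.374, -0.97],
    [0.441, 0.374, -0.97],
    [0.441, 0.374, -0.97],
  ],
)

```text
time_s: 6.6
tcp_pos: [0.4113, 0.1792, 0.2335]
eef_rot: [-176.8, 41.2, -91.8]
contact_force: [-0.6, 1.0, -0.6]
gripper_width: 0.0613
gripper_force: 0.0
```

```bash
python3 - <<'E' 2>/dev/null
from coll import *
p,R,q=st()
B=(.464,.182,.065,11,44);M1=(.45,.188,.11,30,54);M2=(.435,.205,.165,55,58)
W=[C0,M2,M1,B]; N=[6,5,6]; w=[C0]
for a,b,n in zip(W[:-1],W[1:],N): w+=[np.array(a)+(np.array(b)-a)*k/n for k in range(1,n+1)]
seq=[(x[:3],RF(x[3],x[4])) for x in w]; qq=q
for (pp,RR) in seq:
    qn,e=ik(pp,RR,qq); print(np.round(abs(qn-qq).max(),1),round(e,1),end='; '); qq=qn
print(np.round(qq,1)); rows(seq,p,R,2)
E
```

```text
t 6.6 [ 12.1  -1.7 -23.2 -45.1 -61.7   4.8] [0.4113 0.1792 0.2335] [-176.82   41.15  -91.81] [-0.6  1.  -0.6] 0.06127202120861994 0.0
3.3 0.0; 3.9 0.0; 4.3 0.0; 4.9 0.0; 5.6 0.0; 6.5 0.0; 7.6 0.0; 4.7 0.0; 4.4 0.0; 5.2 0.0; 6.5 0.0; 8.1 0.0; 3.8 0.0; 4.5 0.0; 5.4 0.0; 6.6 0.0; 7.9 0.0; 9.0 0.0; [  -6.3   10.5  -55.  -145.9  -21.6   70.4]
20
[[0.017, 0.002, 0.003], [0.022, 0.01, -0.02], [0.027, 0.018, -0.044], [0.032, 0.027, -0.067], [0.037, 0.035, -0.09], [0.042, 0.043, -0.114], [0.047, 0.052, -0.137], [0.053, 0.045, -0.159], [0.059, 0.038, -0.181], [0.065, 0.031, -0.203], [0.071, 0.024, -0.225], [0.077, 0.018, -0.247], [0.082, 0.016, -0.262], [0.087, 0.014, -0.277], [0.091, 0.012, -0.292], [0.096, 0.01, -0.307], [0.101, 0.008, -0.322], [0.105, 0.006, -0.337], [0.105, 0.006, -0.337], [0.105, 0.006, -0.337]]
[[0.034, 0.023, -0.067], [0.061, 0.017, -0.113], [0.087, 0.01, -0.158], [0.113, 0.001, -0.204], [0.138, -0.01, -0.249], [0.163, -0.023, -0.294], [0.187, -0.038, -0.339], [0.178, -0.043, -0.395], [0.168, -0.047, -0.45], [0.159, -0.05, -0.506], [0.149, -0.053, -0.562], [0.14, -0.055, -0.618], [0.123, -0.048, -0.654], [0.107, -0.041, -0.69], [0.09, -0.032, -0.726], [0.074, -0.023, -0.762], [0.059, -0.012, -0.798], [0.044, -0.001, -0.833], [0.044, -0.001, -0.833], [0.044, -0.001, -0.833]]
```

Request:
arm_command(
  travel=[
    [0.017, 0.002, 0.003],
    [0.022, 0.01, -0.02],
    [0.027, 0.018, -0.044],
    [0.032, 0.027, -0.067],
    [0.037, 0.035, -0.09],
    [0.042, 0.043, -0.114],
    [0.047, 0.052, -0.137],
    [0.053, 0.045, -0.159],
    [0.059, 0.038, -0.181],
    [0.065, 0.031, -0.203],
    [0.071, 0.024, -0.225],
    [0.077, 0.018, -0.247],
    [0.082, 0.016, -0.262],
    [0.087, 0.014, -0.277],
    [0.091, 0.012, -0.292],
    [0.096, 0.01, -0.307],
    [0.101, 0.008, -0.322],
    [0.105, 0.006, -0.337],
    [0.105, 0.006, -0.337],
    [0.105, 0.006, -0.337],
  ],
  delta_rot=[
    [0.034, 0.023, -0.067],
    [0.061, 0.017, -0.113],
    [0.087, 0.01, -0.158],
    [0.113, 0.001, -0.204],
    [0.138, -0.01, -0.249],
    [0.163, -0.023, -0.294],
    [0.187, -0.038, -0.339],
    [0.178, -0.043, -0.395],
    [0.168, -0.047, -0.45],
    [0.159, -0.05, -0.506],
    [0.149, -0.053, -0.562],
    [0.14, -0.055, -0.618],
    [0.123, -0.048, -0.654],
    [0.107, -0.041, -0.69],
    [0.09, -0.032, -0.726],
    [0.074, -0.023, -0.762],
    [0.059, -0.012, -0.798],
    [0.044, -0.001, -0.833],
    [0.044, -0.001, -0.833],
    [0.044, -0.001, -0.833],
  ],
)

```text
time_s: 9.1
tcp_pos: [0.4637, 0.1829, 0.0652]
eef_rot: [180.0, 44.1, -168.9]
contact_force: [0.2, -0.4, 0.0]
gripper_width: 0.0614
gripper_force: 0.0
```

```bash
python3 - <<'E' 2>/dev/null
from coll import *
from plant import viewer
p,R,q=st()
step(p,R,[.542,.1975,.052],RF(11,44))
c=viewer.capture("wrist"); M=np.array(c['mount']); cv=__import__('cv2'); cv.imwrite('pics/w0.png',c['img'][:,:,::-1]); print(np.round(M,3).tolist(),c['camera_matrix'][0],c['camera_matrix'][1])
# where hub boss top/flange centre should appear
for X in ([.542,.1975,.08],[.542,.1975,.01]):
    x=np.linalg.inv(M)@np.r_[R.inv().apply(np.array(X)-p),1]; u=c['camera_matrix']@x[:3]; print(u[:2]/u[2])
E
```

```text
t 9.1 [  -6.6   10.6  -55.4 -146.   -22.3   70.9] [0.4637 0.1829 0.0652] [ 179.97   44.13 -168.93] [ 0.2 -0.4  0. ] 0.061446197581436476 0.0
travel [ 0.1566  0.0291 -0.0263] rot [-0.0005  0.0014 -0.001 ]
[[-0.001, -0.966, -0.259, 0.069], [1.0, -0.001, -0.0, -0.001], [-0.0, -0.259, 0.966, -0.14], [0.0, 0.0, 0.0, 1.0]] [307.48962124   0.         317.17872391] [  0.         307.48962124 201.7243387 ]
[317.03198072 322.66944606]
[316.93254695 231.28098159]
```

View pics/w0.png

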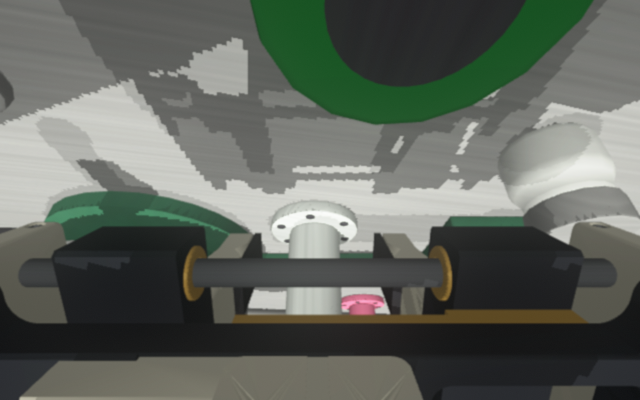

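The wrist view is upside down. The hub stands between the fingers with its flange centred near (314,222), against (317,231) predicted, and the fingers straddle it. I'll refine x and then go in.

```bash
python3 - <<'E' 2>/dev/null
from coll import *
p=np.array([.4637,.1829,.0652]);R=Ro.from_euler('xyz',[179.97,44.13,-168.93],degrees=True)
M=np.array([[-0.001,-0.966,-0.259,0.069],[1,-0.001,0,-.001],[0,-.259,.966,-.14],[0,0,0,1]]);K=np.array([[307.5,0,317.2],[0,307.5,201.7],[0,0,1]])
o=p+R.apply(M[:3,3])
for uv in ((314,222),(314,217),(314,227)):
    d=R.apply(M[:3,:3]@np.linalg.inv(K)@[*uv,1]); print(o+d*(.01-o[2])/d[2])
print(o)
E
```

```text
[0.52666053 0.19172686 0.01      ]
[0.51864124 0.19023337 0.01      ]
[0.53518592 0.19331461 0.01      ]
[0.31963576 0.15362039 0.11764234]
```

Request:
arm_command(
  travel=[
    [0.015, 0.003, 0],
    [0.03, 0.006, 0],
    [0.045, 0.009, 0],
    [0.06, 0.012, 0],
    [0.075, 0.014, 0],
    [0.09, 0.017, -0.005],
    [0.105, 0.019, -0.01],
    [0.12, 0.022, -0.015],
    [0.135, 0.025, -0.02],
    [0.15, 0.027, -0.026],
    [0.15, 0.027, -0.026],
    [0.15, 0.027, -0.026],
  ],
  delta_rot=[
    [0, 0, 0],
    [0, 0, 0],
    [0, 0, 0],
    [0, 0, 0],
    [0, 0, 0],
    [0, 0.001, 0],
    [0, 0.001, 0],
    [0, 0.001, -0.001],
    [0, 0.001, -0.001],
    [0, 0.001, -0.001],
    [0, 0.001, -0.001],
    [0, 0.001, -0.001],
  ],
)

```text
time_s: 10.65
tcp_pos: [0.5386, 0.1961, 0.0519]
eef_rot: [179.9, 44.0, -169.2]
contact_force: [0.1, 0.5, 0.3]
gripper_width: 0.0613
gripper_force: 0.0
```

Request:
arm_command(
  travel=[
    [0, 0, 0],
    [0, 0, 0],
    [0, 0, 0],
    [0, 0, 0],
    [0, 0, 0],
    [0, 0, 0],
  ],
  delta_rot=[
    [0, 0, 0],
    [0, 0, 0],
    [0, 0, 0],
    [0, 0, 0],
    [0, 0, 0],
    [0, 0, 0],
  ],
  grip=0.3,
  newtons=25,
)

```text
time_s: 11.4
tcp_pos: [0.539, 0.196, 0.0522]
eef_rot: [179.9, 44.0, -169.2]
contact_force: [-2.1, -2.4, 5.1]
gripper_width: 0.0398
gripper_force: 25.0
```

```bash
python3 - <<'E' 2>/dev/null
from coll import *
p,R,q=st()
A=np.array([*p,11,44]); A2=A+[0,0,.014,0,0]
B=(.463,.182,.066,11,44);M1=(.45,.188,.11,30,54)
W=[A,A2,B,M1]; N=[3,7,7]; w=[]
for a,b,n in zip(W[:-1],W[1:],N): w+=[np.array(a)+(np.array(b)-a)*k/n for k in range(1,n+1)]
rows([(x[:3],RF(x[3],x[4])) for x in w],p,R,2)
E
```

```text
t 11.4 [  -4.    17.7  -49.  -151.7  -22.1   74.2] [0.539  0.196  0.0522] [ 179.91   44.02 -169.23] [-2.1 -2.4  5.1] 0.03975384596115952 24.999358355998993
19
[[0.0, 0.0, 0.009], [0.0, 0.0, 0.019], [0.0, 0.0, 0.028], [-0.022, -0.004, 0.028], [-0.043, -0.008, 0.028], [-0.065, -0.012, 0.028], [-0.087, -0.016, 0.028], [-0.109, -0.02, 0.028], [-0.13, -0.024, 0.028], [-0.152, -0.028, 0.028], [-0.156, -0.026, 0.04], [-0.159, -0.025, 0.053], [-0.163, -0.023, 0.065], [-0.167, -0.021, 0.078], [-0.171, -0.019, 0.09], [-0.174, -0.018, 0.103], [-0.178, -0.016, 0.116], [-0.178, -0.016, 0.116], [-0.178, -0.016, 0.116]]
[[-0.001, 0.0, 0.002], [-0.001, 0.0, 0.002], [-0.001, 0.0, 0.002], [-0.001, 0.0, 0.002], [-0.001, 0.0, 0.002], [-0.001, 0.0, 0.002], [-0.001, 0.0, 0.002], [-0.001, 0.0, 0.002], [-0.001, 0.0, 0.002], [-0.001, 0.0, 0.002], [0.003, -0.015, 0.032], [0.007, -0.031, 0.062], [0.012, -0.046, 0.092], [0.017, -0.061, 0.122], [0.023, -0.076, 0.152], [0.03, -0.09, 0.182], [0.038, -0.105, 0.212], [0.038, -0.105, 0.212], [0.038, -0.105, 0.212]]
```

Request:
arm_command(
  travel=[
    [0.0, 0.0, 0.009],
    [0.0, 0.0, 0.019],
    [0.0, 0.0, 0.028],
    [-0.022, -0.004, 0.028],
    [-0.043, -0.008, 0.028],
    [-0.065, -0.012, 0.028],
    [-0.087, -0.016, 0.028],
    [-0.109, -0.02, 0.028],
    [-0.13, -0.024, 0.028],
    [-0.152, -0.028, 0.028],
    [-0.156, -0.026, 0.04],
    [-0.159, -0.025, 0.053],
    [-0.163, -0.023, 0.065],
    [-0.167, -0.021, 0.078],
    [-0.171, -0.019, 0.09],
    [-0.174, -0.018, 0.103],
    [-0.178, -0.016, 0.116],
    [-0.178, -0.016, 0.116],
    [-0.178, -0.016, 0.116],
  ],
  delta_rot=[
    [-0.001, 0.0, 0.002],
    [-0.001, 0.0, 0.002],
    [-0.001, 0.0, 0.002],
    [-0.001, 0.0, 0.002],
    [-0.001, 0.0, 0.002],
    [-0.001, 0.0, 0.002],
    [-0.001, 0.0, 0.002],
    [-0.001, 0.0, 0.002],
    [-0.001, 0.0, 0.002],
    [-0.001, 0.0, 0.002],
    [0.003, -0.015, 0.032],
    [0.007, -0.031, 0.062],
    [0.012, -0.046, 0.092],
    [0.017, -0.061, 0.122],
    [0.023, -0.076, 0.152],
    [0.03, -0.09, 0.182],
    [0.038, -0.105, 0.212],
    [0.038, -0.105, 0.212],
    [0.038, -0.105, 0.212],
  ],
)

```text
time_s: 13.78
tcp_pos: [0.4498, 0.1879, 0.1099]
eef_rot: [-180.0, 54.0, -150.1]
contact_force: [0.0, -0.8, -3.0]
gripper_width: 0.0396
gripper_force: 25.0
```

```bash
python3 - <<'E' 2>/dev/null
from coll import *
p,R,q=st()
M1=(.45,.188,.11,30,54);M2=(.435,.205,.165,55,58); C=(.42,.18,.24,80,44)
W=[M1,M2,C]; N=[6,8]; w=[]
for a,b,n in zip(W[:-1],W[1:],N): w+=[np.array(a)+(np.array(b)-a)*k/n for k in range(1,n+1)]
rows([(x[:3],RF(x[3],x[4])) for x in w],p,R,2)
# options for the tray
qC,e=ik(C[:3],RF(80,44),[10,-1,-23,-48,-61,2])
for az in (20,40,60,80):
    D=(.642,-.257,.2,az,44);E=(.642,-.257,.056,az,44)
    o,e,w,j5=pth([C,D,E],qC,12); print(az,round(e,1),round(w,1),round(j5,1),np.round(o[-1][2]),clear(o[-1][0][:3],o[-1][1],Ro.identity()),min(min(clear(x[0][:3],x[1],Ro.identity())) for x in o))
E
```

```text
t 13.775 [  -5.4    4.9  -47.2 -108.7  -29.5   43.9] [0.4498 0.1879 0.1099] [-179.98   53.97 -150.1 ] [ 0.  -0.8 -3. ] 0.03959078397020588 24.999255537986755
16
[[-0.005, 0.006, 0.019], [-0.01, 0.012, 0.037], [-0.015, 0.017, 0.055], [-0.02, 0.023, 0.074], [-0.025, 0.029, 0.092], [-0.03, 0.034, 0.11], [-0.033, 0.028, 0.129], [-0.037, 0.022, 0.148], [-0.041, 0.015, 0.166], [-0.045, 0.009, 0.185], [-0.048, 0.003, 0.204], [-0.052, -0.003, 0.223], [-0.056, -0.01, 0.241], [-0.06, -0.016, 0.26], [-0.06, -0.016, 0.26], [-0.06, -0.016, 0.26]]
[[0.004, -0.006, 0.047], [0.009, -0.012, 0.094], [0.013, -0.018, 0.14], [0.019, -0.024, 0.186], [0.024, -0.029, 0.233], [0.031, -0.033, 0.279], [0.018, -0.018, 0.314], [0.004, -0.004, 0.348], [-0.01, 0.009, 0.383], [-0.025, 0.022, 0.418], [-0.041, 0.034, 0.452], [-0.058, 0.046, 0.487], [-0.075, 0.056, 0.521], [-0.094, 0.066, 0.555], [-0.094, 0.066, 0.555], [-0.094, 0.066, 0.555]]
20 0.0 5.0 -37.1 [-30.  27. -12. -62. -37.   7.] [(58, 'discs', 'body'), (79, 'discs', 'hub'), (86, 'discs', 'fing')] (38, 'knob', 'hub')
40 0.0 5.3 -54.0 [-32.  32.  -3. -55. -54.  16.] [(45, 'discs', 'body'), (73, 'discs', 'fing'), (79, 'discs', 'hub')] (38, 'knob', 'hub')
60 0.0 5.6 -61.2 [-32.  38.   6. -48. -69.  24.] [(31, 'discs', 'body'), (60, 'discs', 'fing'), (79, 'discs', 'hub')] (31, 'discs', 'body')
80 0.0 5.9 -61.2 [-29.  43.  16. -41. -83.  32.] [(33, 'discs', 'body'), (53, 'discs', 'fing'), (79, 'discs', 'hub')] (33, 'discs', 'body')
```

Request:
arm_command(
  travel=[
    [-0.005, 0.006, 0.019],
    [-0.01, 0.012, 0.037],
    [-0.015, 0.017, 0.055],
    [-0.02, 0.023, 0.074],
    [-0.025, 0.029, 0.092],
    [-0.03, 0.034, 0.11],
    [-0.033, 0.028, 0.129],
    [-0.037, 0.022, 0.148],
    [-0.041, 0.015, 0.166],
    [-0.045, 0.009, 0.185],
    [-0.048, 0.003, 0.204],
    [-0.052, -0.003, 0.223],
    [-0.056, -0.01, 0.241],
    [-0.06, -0.016, 0.26],
    [-0.06, -0.016, 0.26],
    [-0.06, -0.016, 0.26],
  ],
  delta_rot=[
    [0.004, -0.006, 0.047],
    [0.009, -0.012, 0.094],
    [0.013, -0.018, 0.14],
    [0.019, -0.024, 0.186],
    [0.024, -0.029, 0.233],
    [0.031, -0.033, 0.279],
    [0.018, -0.018, 0.314],
    [0.004, -0.004, 0.348],
    [-0.01, 0.009, 0.383],
    [-0.025, 0.022, 0.418],
    [-0.041, 0.034, 0.452],
    [-0.058, 0.046, 0.487],
    [-0.075, 0.056, 0.521],
    [-0.094, 0.066, 0.555],
    [-0.094, 0.066, 0.555],
    [-0.094, 0.066, 0.555],
  ],
)

```text
time_s: 15.78
tcp_pos: [0.4192, 0.1805, 0.2393]
eef_rot: [179.9, 44.1, -100.1]
contact_force: [-0.7, -0.3, -3.0]
gripper_width: 0.0395
gripper_force: 25.0
```

```bash
python3 - <<'E' 2>/dev/null
from coll import *
p,R,q=st()
C=np.array([.42,.18,.24,80,44.]); D=np.array([.642,-.257,.2,28,44]); E=np.array([.642,-.257,.075,28,44])
w=[C+(D-C)*k/12 for k in range(1,13)]+[D+(E-D)*k/4 for k in range(1,5)]
rows([(x[:3],RF(x[3],x[4])) for x in w],p,R,3)
E
```

```text
t 15.775 [  9.7  -1.8 -23.3 -48.3 -61.3   1.8] [0.4192 0.1805 0.2393] [ 179.89   44.05 -100.07] [-0.7 -0.3 -3. ] 0.039531597980235825 24.99911516904831
19
[[0.039, -0.074, -0.005], [0.076, -0.147, -0.012], [0.113, -0.22, -0.019], [0.15, -0.292, -0.025], [0.187, -0.365, -0.032], [0.224, -0.438, -0.039], [0.261, -0.511, -0.045], [0.298, -0.584, -0.052], [0.335, -0.657, -0.059], [0.372, -0.729, -0.065], [0.409, -0.802, -0.072], [0.446, -0.875, -0.079], [0.446, -0.875, -0.141], [0.446, -0.875, -0.204], [0.446, -0.875, -0.266], [0.446, -0.875, -0.329], [0.446, -0.875, -0.329], [0.446, -0.875, -0.329], [0.446, -0.875, -0.329]]
[[-0.001, -0.001, -0.048], [-0.001, -0.001, -0.096], [-0.001, -0.001, -0.145], [-0.001, -0.001, -0.193], [-0.001, -0.001, -0.241], [-0.001, -0.001, -0.289], [-0.001, -0.001, -0.337], [-0.001, -0.001, -0.385], [-0.001, -0.001, -0.433], [-0.001, -0.0, -0.482], [-0.001, -0.0, -0.53], [-0.001, -0.0, -0.578], [-0.001, -0.0, -0.578], [-0.001, -0.0, -0.578], [-0.001, -0.0, -0.578], [-0.001, -0.0, -0.578], [-0.001, -0.0, -0.578], [-0.001, -0.0, -0.578], [-0.001, -0.0, -0.578]]
```

Request:
arm_command(
  travel=[
    [0.039, -0.074, -0.005],
    [0.076, -0.147, -0.012],
    [0.113, -0.22, -0.019],
    [0.15, -0.292, -0.025],
    [0.187, -0.365, -0.032],
    [0.224, -0.438, -0.039],
    [0.261, -0.511, -0.045],
    [0.298, -0.584, -0.052],
    [0.335, -0.657, -0.059],
    [0.372, -0.729, -0.065],
    [0.409, -0.802, -0.072],
    [0.446, -0.875, -0.079],
    [0.446, -0.875, -0.141],
    [0.446, -0.875, -0.204],
    [0.446, -0.875, -0.266],
    [0.446, -0.875, -0.329],
    [0.446, -0.875, -0.329],
    [0.446, -0.875, -0.329],
    [0.446, -0.875, -0.329],
  ],
  delta_rot=[
    [-0.001, -0.001, -0.048],
    [-0.001, -0.001, -0.096],
    [-0.001, -0.001, -0.145],
    [-0.001, -0.001, -0.193],
    [-0.001, -0.001, -0.241],
    [-0.001, -0.001, -0.289],
    [-0.001, -0.001, -0.337],
    [-0.001, -0.001, -0.385],
    [-0.001, -0.001, -0.433],
    [-0.001, 0, -0.482],
    [-0.001, 0, -0.53],
    [-0.001, 0, -0.578],
    [-0.001, 0, -0.578],
    [-0.001, 0, -0.578],
    [-0.001, 0, -0.578],
    [-0.001, 0, -0.578],
    [-0.001, 0, -0.578],
    [-0.001, 0, -0.578],
    [-0.001, 0, -0.578],
  ],
)

```text
time_s: 18.15
tcp_pos: [0.6437, -0.2579, 0.0774]
eef_rot: [-179.7, 44.0, -151.8]
contact_force: [-0.2, -0.5, -3.3]
gripper_width: 0.0395
gripper_force: 25.0
```

```bash
python3 - <<'E' 2>/dev/null
from coll import *
import cv2
from plant import viewer
st(); c=viewer.capture("scene"); cv2.imwrite('pics/s2.png',cv2.resize(c['img'][140:260,200:360,::-1],(800,600),interpolation=cv2.INTER_CUBIC))
E
```

```text
t 18.15 [-31.   26.8  -8.6 -57.5 -44.8   8.3] [ 0.6437 -0.2579  0.0774] [-179.75   44.   -151.8 ] [-0.2 -0.5 -3.3] 0.039461038748257626 24.99895602464676
```

View pics/s2.png

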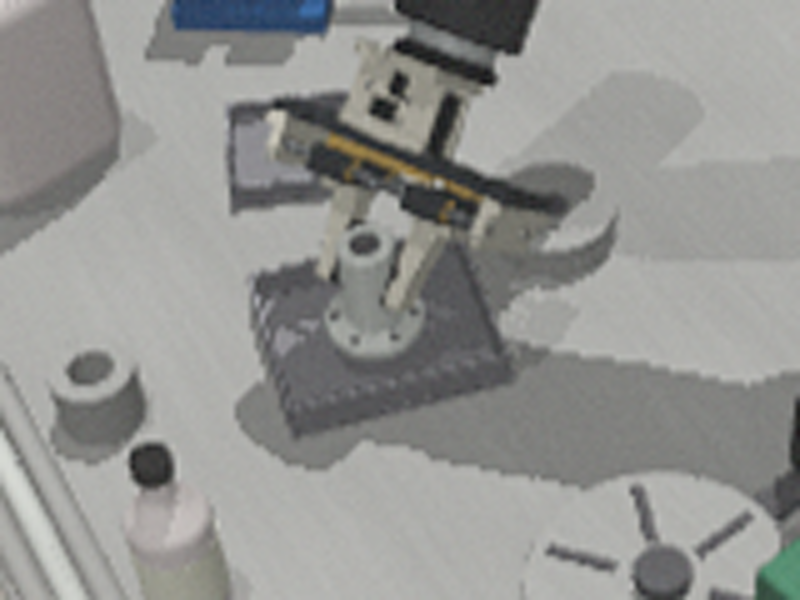

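The hub is upright over the middle of the large tray at about (375,320). I'll lower it slowly.

Request:
arm_command(
  travel=[
    [0, 0, -0.006],
    [0, 0, -0.012],
    [0, 0, -0.018],
    [0, 0, -0.024],
    [0, 0, -0.028],
    [0, 0, -0.032],
    [0, 0, -0.035],
    [0, 0, -0.037],
    [0, 0, -0.037],
    [0, 0, -0.037],
  ],
  delta_rot=[
    [0, 0, 0],
    [0, 0, 0],
    [0, 0, 0],
    [0, 0, 0],
    [0, 0, 0],
    [0, 0, 0],
    [0, 0, 0],
    [0, 0, 0],
    [0, 0, 0],
    [0, 0, 0],
  ],
)

```text
time_s: 19.45
tcp_pos: [0.643, -0.2575, 0.0571]
eef_rot: [-179.9, 43.9, -151.9]
contact_force: [-0.3, 0.5, -1.8]
gripper_width: 0.0395
gripper_force: 25.0
```

Request:
arm_command(
  travel=[
    [0, 0, -0.001],
    [0, 0, -0.002],
    [0, 0, -0.003],
    [0, 0, -0.003],
    [0, 0, -0.003],
  ],
  delta_rot=[
    [0, 0, 0],
    [0, 0, 0],
    [0, 0, 0],
    [0, 0, 0],
    [0, 0, 0],
  ],
)

```text
time_s: 20.08
tcp_pos: [0.643, -0.2575, 0.0562]
eef_rot: [-179.9, 44.0, -151.9]
contact_force: [-5.0, -1.0, 5.3]
gripper_width: 0.0397
gripper_force: 25.0
```

Request:
arm_command(
  travel=[
    [0, 0, 0],
    [0, 0, 0],
    [0, 0, 0],
    [0, 0, 0],
    [-0.008, -0.004, 0.009],
    [-0.024, -0.013, 0.028],
    [-0.048, -0.026, 0.056],
    [-0.08, -0.043, 0.094],
    [-0.12, -0.064, 0.141],
    [-0.16, -0.085, 0.187],
    [-0.16, -0.085, 0.187],
    [-0.16, -0.085, 0.187],
  ],
  delta_rot=[
    [0, 0, 0],
    [0, 0, 0],
    [0, 0, 0],
    [0, 0, 0],
    [0, 0, 0],
    [0, 0, 0],
    [0, 0, 0],
    [0, 0, 0],
    [0, 0, 0],
    [0, 0, 0],
    [0, 0, 0],
    [0, 0, 0],
  ],
  grip=0.7,
)

```text
time_s: 21.58
tcp_pos: [0.5626, -0.3003, 0.1499]
eef_rot: [-179.9, 44.0, -151.9]
contact_force: [0.8, -0.6, -0.0]
gripper_width: 0.0612
gripper_force: 0.0
```

```bash
python3 - <<'E' 2>/dev/null
from coll import *
p,R,q=st()
KN=T(S,[-.125,0,.115])[0]; th=np.pi/3; print(KN)
rng=np.random.default_rng(0)
# tool-down at knob, closing along stand y (yaw 11 or 191); must follow 60deg CCW
for yaw in (11,191,-169+0):
    R1=Ro.from_euler('xyz',[180,0,yaw],degrees=True)
    for k in range(6):
        q0=q+rng.normal(0,1,6)*[20,10,15,40,20,60]*(k>0); q0[4]=-65; q0[3]=0 if k%2 else q0[3]
        qk,e=ik(KN,R1,q0)
        if e<1:
            b=qk; ok=[]
            for d in (15,30,45,60):
                a=np.radians(d); b,e2=ik(T(S,[-.125*np.cos(a),-.125*np.sin(a),.115])[0],Ro.from_euler('z',d,degrees=True)*R1,b); ok.append(round(e2,1))
            print(yaw,np.round(qk),ok,np.round(b)); break
E
```

```text
t 21.575 [-38.1  19.  -10.2 -52.3 -53.2   6.1] [ 0.5626 -0.3003  0.1499] [-179.86   43.95 -151.92] [ 0.8 -0.6 -0. ] 0.06120987134429321 0.0
[0.48440887 0.03908584 0.115     ]
11 [ 28.  10. -33.   0. -47.  73.] [np.float64(0.0), np.float64(0.0), np.float64(0.0), np.float64(0.0)] [ 14.  18. -23.   0. -50. 147.]
191 [  28.   10.  -33.   -0.  -47. -107.] [np.float64(0.0), np.float64(0.0), np.float64(0.0), np.float64(0.0)] [ 14.  18. -23.  -0. -50. -33.]
-169 [  28.   10.  -33.   -0.  -47. -107.] [np.float64(0.0), np.float64(0.0), np.float64(0.0), np.float64(0.0)] [ 14.  18. -23.  -0. -50. -33.]
```

```bash
python3 - <<'E' 2>/dev/null
from coll import *
p,R,q=st()
OB['hub2']=np.r_[cyl(.643,-.258,.035,.0,.014),cyl(.643,-.258,.02,0,.084)]
KN=T(S,[-.125,0,.115])[0]; R1=Ro.from_euler('xyz',[180,0,11],degrees=True)
qk,e=ik(KN+[0,0,.1],R1,[28,10,-33,0,-47,73]); print(np.round(qk,1),e)
n=16; qs=[q+(qk-q)*k/n for k in range(1,n+1)]; jshow(qs[::3],False)
rows([info(x)[:2] for x in qs],p,R,3)
E
```

```text
t 21.575 [-38.1  19.  -10.2 -52.3 -53.2   6.1] [ 0.5626 -0.3003  0.1499] [-179.86   43.95 -151.92] [ 0.8 -0.6 -0. ] 0.06120987134429321 0.0
[ 28.    3.9 -25.2  -0.  -60.9  73. ] 3.3306690738754696e-13
[-34.  18. -11. -49. -54.  10.] [ 0.559 -0.266  0.148] hubtilt 4.6 t 41 az 33 [(65, 'hub2', 'fing'), (96, 'discs', 'fing'), (121, 'discs', 'body')]
[-22.  15. -14. -39. -55.  23.] [ 0.544 -0.176  0.148] hubtilt 16.9 t 34 az 48 [(71, 'hub2', 'fing'), (104, 'hub2', 'body'), (117, 'discs', 'fing')]
[ -9.  12. -17. -29. -57.  35.] [ 0.523 -0.106  0.154] hubtilt 27.4 t 25 az 64 [(108, 'disc', 'fing'), (119, 'knob', 'fing'), (137, 'knob', 'body')]
[  3.  10. -20. -20. -58.  48.] [ 0.503 -0.052  0.167] hubtilt 35.7 t 17 az 79 [(59, 'knob', 'fing'), (95, 'disc', 'fing'), (101, 'knob', 'body')]
[ 16.   7. -22. -10. -59.  60.] [ 0.49  -0.006  0.187] hubtilt 41.3 t 9 az 94 [(37, 'knob', 'fing'), (96, 'beam', 'body'), (103, 'knob', 'body')]
[ 28.   4. -25.   0. -61.  73.] [0.484 0.039 0.215] hubtilt 44.0 t 0 az -145 [(60, 'knob', 'fing'), (79, 'motor', 'body'), (87, 'beam', 'body')]
19
[[-0.007, 0.
[... 198 characters left out ...]
 0.024], [-0.119, 0.497, 0.034], [-0.129, 0.529, 0.046], [-0.138, 0.559, 0.06], [-0.145, 0.589, 0.075], [-0.15, 0.618, 0.092], [-0.154, 0.648, 0.11], [-0.156, 0.679, 0.13], [-0.156, 0.679, 0.13], [-0.156, 0.679, 0.13], [-0.156, 0.679, 0.13]]
[[-0.049, 0.004, 0.101], [-0.097, 0.005, 0.204], [-0.144, 0.003, 0.307], [-0.19, -0.001, 0.412], [-0.234, -0.008, 0.516], [-0.277, -0.018, 0.622], [-0.319, -0.03, 0.728], [-0.36, -0.045, 0.834], [-0.4, -0.061, 0.941], [-0.439, -0.08, 1.048], [-0.477, -0.1, 1.155], [-0.513, -0.123, 1.262], [-0.549, -0.147, 1.369], [-0.584, -0.173, 1.476], [-0.617, -0.2, 1.583], [-0.65, -0.229, 1.689], [-0.65, -0.229, 1.689], [-0.65, -0.229, 1.689], [-0.65, -0.229, 1.689]]
```

```bash
python3 - <<'E' 2>/dev/null
from coll import *
p,R,q=st()
OB['hub2']=np.r_[cyl(.643,-.258,.035,.0,.014),cyl(.643,-.258,.02,0,.084)]
KN=T(S,[-.125,0,.115])[0]; R1=Ro.from_euler('xyz',[180,0,191],degrees=True)
qk,e=ik(KN+[0,0,.1],R1,[28,10,-33,0,-47,-107]); print(np.round(qk,1),e)
n=15; qs=[q+(qk-q)*k/n for k in range(1,n+1)]; jshow(qs[::3],False)
rows([info(x)[:2] for x in qs],p,R,3)
E
```

```text
t 21.575 [-38.1  19.  -10.2 -52.3 -53.2   6.1] [ 0.5626 -0.3003  0.1499] [-179.86   43.95 -151.92] [ 0.8 -0.6 -0. ] 0.06120987134429321 0.0
[  28.     3.9  -25.2   -0.   -60.9 -107. ] 1.3877787807814457e-13
[-34.  18. -11. -49. -54.  -1.] [ 0.559 -0.264  0.148] hubtilt 5.0 t 41 az 33 [(65, 'hub2', 'fing'), (100, 'discs', 'fing'), (124, 'discs', 'body')]
[-20.  15. -14. -38. -55. -24.] [ 0.542 -0.169  0.148] hubtilt 19.1 t 33 az 50 [(64, 'hub2', 'fing'), (97, 'hub2', 'body'), (100, 'discs', 'fing')]
[ -7.  12. -17. -28. -57. -47.] [ 0.52  -0.097  0.155] hubtilt 30.9 t 24 az 66 [(64, 'knob', 'fing'), (106, 'disc', 'fing'), (107, 'knob', 'body')]
[  6.   9. -20. -17. -58. -69.] [ 0.5   -0.041  0.171] hubtilt 39.4 t 15 az 82 [(32, 'knob', 'fing'), (98, 'knob', 'body'), (101, 'disc', 'fing')]
[ 19.   6. -23.  -7. -60. -92.] [0.488 0.007 0.195] hubtilt 43.7 t 6 az 98 [(42, 'knob', 'fing'), (93, 'beam', 'body'), (106, 'motor', 'body')]
18
[[-0.007, 0.072, -0.003], [-0.015, 0.141, -0.005], [-0.027, 0.205, -0.005], [-0.04, 0.263, -0.004], [-0.055, 0.316, -0.001], [-0.071, 0.364, 0.004], [-0.086, 0.407, 0.011], [-0.101, 0.447, 0.02], [-0.114, 0.484, 0.03], [-0.126, 0.519, 0.042], [-0.135, 0.551, 0.056], [-0.143, 0.583, 0.072], [-0.149, 0.614, 0.09], [-0.154, 0.646, 0.109], [-0.156, 0.679, 0.13], [-0.156, 0.679, 0.13], [-0.156, 0.679, 0.13], [-0.156, 0.679, 0.13]]
[[0.025, 0.05, 0.01], [0.044, 0.102, 0.017], [0.055, 0.153, 0.02], [0.06, 0.204, 0.02], [0.058, 0.253, 0.017], [0.051, 0.299, 0.01], [0.038, 0.341, -0.0], [0.02, 0.379, -0.014], [-0.002, 0.411, -0.031], [-0.027, 0.437, -0.051], [-0.054, 0.456, -0.073], [-0.082, 0.468, -0.098], [-0.111, 0.474, -0.124], [-0.138, 0.472, -0.152], [-0.162, 0.462, -0.18], [-0.162, 0.462, -0.18], [-0.162, 0.462, -0.18], [-0.162, 0.462, -0.18]]
```

Request:
arm_command(
  travel=[
    [-0.007, 0.072, -0.003],
    [-0.015, 0.141, -0.005],
    [-0.027, 0.205, -0.005],
    [-0.04, 0.263, -0.004],
    [-0.055, 0.316, -0.001],
    [-0.071, 0.364, 0.004],
    [-0.086, 0.407, 0.011],
    [-0.101, 0.447, 0.02],
    [-0.114, 0.484, 0.03],
    [-0.126, 0.519, 0.042],
    [-0.135, 0.551, 0.056],
    [-0.143, 0.583, 0.072],
    [-0.149, 0.614, 0.09],
    [-0.154, 0.646, 0.109],
    [-0.156, 0.679, 0.13],
    [-0.156, 0.679, 0.13],
    [-0.156, 0.679, 0.13],
    [-0.156, 0.679, 0.13],
  ],
  delta_rot=[
    [0.025, 0.05, 0.01],
    [0.044, 0.102, 0.017],
    [0.055, 0.153, 0.02],
    [0.06, 0.204, 0.02],
    [0.058, 0.253, 0.017],
    [0.051, 0.299, 0.01],
    [0.038, 0.341, 0],
    [0.02, 0.379, -0.014],
    [-0.002, 0.411, -0.031],
    [-0.027, 0.437, -0.051],
    [-0.054, 0.456, -0.073],
    [-0.082, 0.468, -0.098],
    [-0.111, 0.474, -0.124],
    [-0.138, 0.472, -0.152],
    [-0.162, 0.462, -0.18],
    [-0.162, 0.462, -0.18],
    [-0.162, 0.462, -0.18],
    [-0.162, 0.462, -0.18],
  ],
)

```text
time_s: 23.82
tcp_pos: [0.4847, 0.039, 0.2135]
eef_rot: [179.9, -0.0, -169.1]
contact_force: [-0.9, 0.4, -0.7]
gripper_width: 0.0616
gripper_force: 0.0
```

```bash
python3 - <<'E' 2>/dev/null
from coll import *
import cv2
from plant import viewer
p,R,q=st(); step(p,R,T(S,[-.125,0,.115])[0],Ro.from_euler('xyz',[180,0,191],degrees=True))
c=viewer.capture("wrist"); M=np.array(c['mount']); K=c['camera_matrix']
for X in T(S,[[-.125,0,.136],[-.125,0,.076]]):
    u=K@(np.linalg.inv(M)@np.r_[R.inv().apply(X-p),1])[:3]; print('knob predicted',u[:2]/u[2])
cv2.imwrite('pics/w1.png',c['img'][:,:,::-1])
s=viewer.capture("scene")['img'][:,:,::-1]; cv2.imwrite('pics/s3.png',s)
E
```

```text
t 23.825 [ 2.770e+01  4.100e+00 -2.510e+01 -1.000e-01 -6.080e+01 -1.067e+02] [0.4847 0.039  0.2135] [ 1.7989e+02 -4.0000e-02 -1.6907e+02] [-0.9  0.4 -0.7] 0.06161742005427474 0.0
travel [-7.00e-04  1.00e-04 -1.97e-01] rot [-0.0011 -0.0007  0.0007]
knob predicted [317.61823604 216.27259436]
knob predicted [317.34270968 196.65443238]
```

View pics/w1.png

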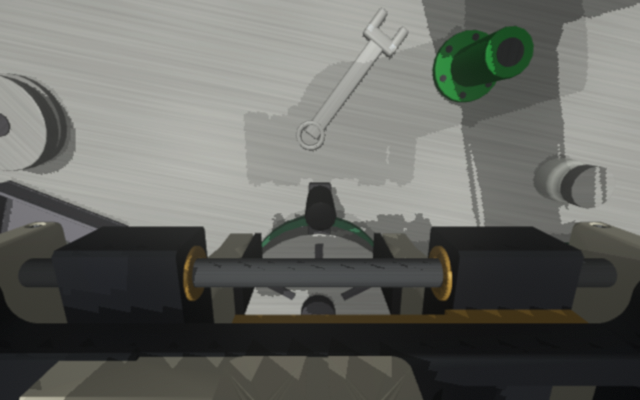

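The knob top is at (320,216), as predicted (318,216), so I can descend and grip.

Request:
arm_command(
  travel=[
    [0, 0, -0.03],
    [0, 0, -0.07],
    [0, 0, -0.11],
    [0, 0, -0.15],
    [0, 0, -0.18],
    [0, 0, -0.197],
    [0, 0, -0.197],
    [0, 0, -0.197],
  ],
  delta_rot=[
    [0, 0, 0],
    [0, 0, 0],
    [0, 0, 0],
    [0, 0, 0],
    [0, 0, 0],
    [0, 0, 0],
    [0, 0, 0],
    [0, 0, 0],
  ],
)

```text
time_s: 24.92
tcp_pos: [0.4853, 0.0397, 0.116]
eef_rot: [179.9, 0.1, -169.0]
contact_force: [0.3, 0.2, 0.4]
gripper_width: 0.0611
gripper_force: 0.0
```

Request:
arm_command(
  travel=[
    [0, 0, 0],
    [0, 0, 0],
    [0, 0, 0],
    [0, 0, 0],
    [0, 0, 0],
    [0, 0, 0],
  ],
  delta_rot=[
    [0, 0, 0],
    [0, 0, 0],
    [0, 0, 0],
    [0, 0, 0],
    [0, 0, 0],
    [0, 0, 0],
  ],
  grip=0.1,
  newtons=25,
)

```text
time_s: 25.68
tcp_pos: [0.4849, 0.0396, 0.1156]
eef_rot: [179.9, 0.0, -169.0]
contact_force: [-0.2, -0.2, 1.1]
gripper_width: 0.0235
gripper_force: 25.0
```

```bash
python3 - <<'E' 2>/dev/null
from coll import *
p,R,q=st(); n=16; seq=[]
c=p-T(S,[-.125,0,.115])[0]
for k in range(1,n+1):
    d=60*k/n; a=np.radians(d); x=T(S,[-.125*np.cos(a),-.125*np.sin(a),.115])[0]; x[2]=p[2]
    seq.append((x+c*[1,1,0],Ro.from_euler('z',d,degrees=True)*R))
rows(seq,p,R,3)
E
```

```text
t 25.675 [ 2.780e+01  1.030e+01 -3.260e+01 -1.000e-01 -4.700e+01 -1.068e+02] [0.4849 0.0396 0.1156] [ 1.7991e+02  2.0000e-02 -1.6902e+02] [-0.2 -0.2  1.1] 0.023538254959716967 24.999519288539886
19
[[0.004, -0.016, 0.0], [0.008, -0.032, 0.0], [0.014, -0.047, 0.0], [0.021, -0.062, 0.0], [0.028, -0.076, 0.0], [0.037, -0.09, 0.0], [0.046, -0.104, 0.0], [0.057, -0.116, 0.0], [0.068, -0.128, 0.0], [0.08, -0.139, 0.0], [0.092, -0.15, 0.0], [0.106, -0.16, 0.0], [0.12, -0.168, 0.0], [0.134, -0.176, 0.0], [0.149, -0.183, 0.0], [0.164, -0.189, 0.0], [0.164, -0.189, 0.0], [0.164, -0.189, 0.0], [0.164, -0.189, 0.0]]
[[-0.0, 0.0, 0.042], [0.0, -0.0, 0.083], [0.0, 0.0, 0.125], [-0.0, 0.0, 0.167], [-0.0, -0.0, 0.208], [0.0, -0.0, 0.25], [0.0, 0.0, 0.292], [0.0, 0.0, 0.333], [-0.0, 0.0, 0.375], [-0.0, 0.0, 0.417], [-0.0, 0.0, 0.458], [0.0, 0.0, 0.5], [0.0, 0.0, 0.542], [0.0, 0.0, 0.583], [0.0, 0.0, 0.625], [-0.0, 0.0, 0.667], [-0.0, 0.0, 0.667], [-0.0, 0.0, 0.667], [-0.0, 0.0, 0.667]]
```

Request:
arm_command(
  travel=[
    [0.004, -0.016, 0.0],
    [0.008, -0.032, 0.0],
    [0.014, -0.047, 0.0],
    [0.021, -0.062, 0.0],
    [0.028, -0.076, 0.0],
    [0.037, -0.09, 0.0],
    [0.046, -0.104, 0.0],
    [0.057, -0.116, 0.0],
    [0.068, -0.128, 0.0],
    [0.08, -0.139, 0.0],
    [0.092, -0.15, 0.0],
    [0.106, -0.16, 0.0],
    [0.12, -0.168, 0.0],
    [0.134, -0.176, 0.0],
    [0.149, -0.183, 0.0],
    [0.164, -0.189, 0.0],
    [0.164, -0.189, 0.0],
    [0.164, -0.189, 0.0],
    [0.164, -0.189, 0.0],
  ],
  delta_rot=[
    [0, 0, 0.042],
    [0, 0, 0.083],
    [0, 0, 0.125],
    [0, 0, 0.167],
    [0, 0, 0.208],
    [0, 0, 0.25],
    [0, 0, 0.292],
    [0, 0, 0.333],
    [0, 0, 0.375],
    [0, 0, 0.417],
    [0, 0, 0.458],
    [0, 0, 0.5],
    [0, 0, 0.542],
    [0, 0, 0.583],
    [0, 0, 0.625],
    [0, 0, 0.667],
    [0, 0, 0.667],
    [0, 0, 0.667],
    [0, 0, 0.667],
  ],
)

```text
time_s: 28.05
tcp_pos: [0.567, -0.0546, 0.1156]
eef_rot: [179.9, 0.0, -109.0]
contact_force: [1.6, 4.2, 0.5]
gripper_width: 0.0234
gripper_force: 25.0
```

Request:
arm_command(
  travel=[
    [0, 0, 0],
    [0, 0, 0],
    [0, 0, 0],
    [0, 0, 0],
    [0, 0, 0.02],
    [0, 0, 0.06],
    [0, 0, 0.12],
    [0, 0, 0.18],
    [0, 0, 0.24],
    [0, 0, 0.3],
    [0, 0, 0.3],
    [0, 0, 0.3],
  ],
  delta_rot=[
    [0, 0, 0],
    [0, 0, 0],
    [0, 0, 0],
    [0, 0, 0],
    [0, 0, 0],
    [0, 0, 0],
    [0, 0, 0],
    [0, 0, 0],
    [0, 0, 0],
    [0, 0, 0],
    [0, 0, 0],
    [0, 0, 0],
  ],
  grip=0.6,
)

```text
time_s: 29.55
tcp_pos: [0.5666, -0.0549, 0.2656]
eef_rot: [179.9, 0.0, -109.0]
contact_force: [0.3, 0.4, -0.4]
gripper_width: 0.0523
gripper_force: 0.0
```

```bash
python3 - <<'E' 2>/dev/null
from coll import *
import cv2
from plant import viewer
st()
a=2*np.pi/3
print('pred blank boss, knob top scene px', proj('scene',T(S,[[0,.15,.08],[.125*np.cos(np.pi+np.pi/3),.125*np.sin(np.pi+np.pi/3),.136]])))
s=viewer.capture("scene")['img'][:,:,::-1]; cv2.imwrite('pics/s4.png',cv2.resize(s[120:360,190:510],(800,600),interpolation=cv2.INTER_CUBIC))
E
```

```text
t 29.55 [ 14.1   9.9 -11.1  -0.1 -69.  -33.1] [ 0.5666 -0.0549  0.2656] [ 1.7991e+02  4.0000e-02 -1.0900e+02] [ 0.3  0.4 -0.4] 0.052286071681075415 0.0
pred blank boss, knob top scene px [[368.49737975 284.71461255]
 [323.05554438 210.32278808]]
```

View pics/s4.png

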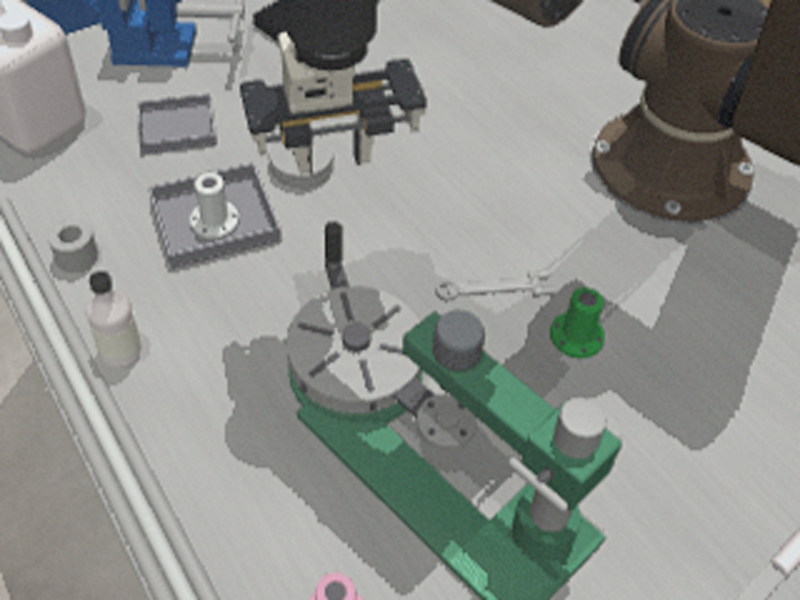

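The hub stands upright in the tray at (213,210). The blank is under the drill at (447,413), predicted (446,412), and the knob is at its new notch at (333,226). The bystanders visible in this view have not moved, so I'm handing in.

```bash
python3 -c "
from plant import close_job
print(close_job())"
```

```text
the job is handed in; nothing more can be done
None
```

The hub stands upright in the larger grey tray, the index table is turned one notch counter-clockwise with its blank under the drill, and the job was handed in with the arm's clock at about 30 s of the 61 s allowed.

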